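Change the rings of the coolant filter beside the lathe

TASK

Change the filter rings: squeeze the two tabs on the filter housing's cover together to unclip it, lift it off and lay it, tabs up, on the rubber mat; then move the used ring from the housing's rod into the grey crate. Thread every fresh bronze ring (not the solid disc) that lies on the bench over the rod, all the way down, and then put the cover back, squeezing its tabs, so that it sits fully home with both tabs sprung out under the lips. Do not knock over or shove the other things on the bench.

Things in the scene. Friction and masses are not known exactly. Their poses are not given: they have to be found in the camera images.
- seat (a point): Filter housing, fixed, cast aluminium, 124 x 150 mm (its x, y), 128 mm high, open at its +x and -x sides, end walls at +y and -y (inner faces at y = 67 mm), turned by up to 0.35 rad about z (up). This point: on the axis of its upright steel rod, on top of the 40 mm wide hub on which the lowest ring rests, 30 mm above the bench and 10 mm above the base plate
- rod_tip (a point): tip of the housing's upright rod, 50 mm above seat; rod 18 mm in diameter, its top 9 mm tapering to 8 mm
- shoulder (a point): cover's seat in the housing, 60 mm above seat: the cover's underside rests at this height on shoulders that reach in from the end walls to y = 50 mm. Lips above them: 18 to 26 mm above this point (4 mm above the seated latches), in to y = 57 mm, with sloping lead-ins up to 38 mm. Corner stops at x = -52 and 52 mm, 24 mm high. Play of the cover: 4 mm each way in x, 3 mm in y
- cover_grip (a point): Clip-on cover, loose but latched in the housing at the start: point midway between its two upright grip tabs, 36 mm above its underside; z up, y from tab_b to tab_a. Each tab is a grey fin 34 mm wide (x), 8 mm thick (y), top 52 mm above the underside. Outer faces 60 mm apart along y at rest, 40 mm fully squeezed. The cover can be carried by its squeezed tabs; 0.2 kg
- cover_under (a point): centre of the underside of the same cover: black plate 96 x 108 mm (its x, y), 6 mm thick. From each fin's foot a bar (34 mm wide, 6 to 14 mm above the underside) runs outward along y to the latch at y = 63 mm, so fingertips outside the fins stay above 14 mm. Seated, the latches reach 6 mm under the lips; squeeze them clear to take it off or put it on (y along the housing's y, either way round)
- tab_a (a joint): squeeze of the tab on the cover's +y side: 0 = sprung out (latched when in the housing), 0.010 m = fully in towards the middle; spring 2.3 N at rest, 6.8 N when fully in; 0.007 m frees the latch of a centred cover
- tab_b (a joint): the same for the tab on the cover's -y side
- used_c (a point): centre of the used filter ring, sintered bronze, on the rod at the start: outer diameter 60 mm, bore 24 mm, 16 mm high, 0.1 kg; z along its axis
- crate_in (a point): grey open crate, fixed, 170 x 210 x 55 mm outside (x, y, z), walls 5 mm; this point is the centre of its inner floor, 5 mm above the bench; z up
- mat_top (a point): dark grey-green rubber mat, fixed, 160 x 180 mm (x, y), 3 mm thick; this point is the centre of its top; z up. It has room for the cover
- ring_a_c (a point): centre of a fresh filter ring, lying flat on the bench (two or three are there, the other absent), same size and look as the used one: outer diameter 60 mm, bore 24 mm, 16 mm high; z along its axis. Rings stack on the rod, up to three
- ring_b_c (a point): centre of a fresh filter ring, lying flat on the bench (two or three are there, the other absent), same size and look as the used one: outer diameter 60 mm, bore 24 mm, 16 mm high; z along its axis. Rings stack on the rod, up to three
- ring_c_c (a point): centre of a fresh filter ring, lying flat on the bench (two or three are there, the other absent), same size and look as the used one: outer diameter 60 mm, bore 24 mm, 16 mm high; z along its axis. Rings stack on the rod, up to three
- blank: solid bronze blank disc without a bore, 60 mm in diameter, 16 mm high, lying among the fresh rings; a bystander that is to stay where it is; origin at its underside's centre
- oil_bottle: white oil bottle, 60 mm in diameter, 170 mm high, a bystander that is to stay where it is; origin at its underside's centre
- mug: white mug, 80 mm in diameter, 90 mm high, handle on its +y side, a bystander that is to stay where it is; origin at its underside's centre
- jar: glass jar, 64 mm in diameter, 90 mm high, a bystander that is to stay where it is; origin at its underside's centre
- offcut: steel offcut, 140 x 40 x 30 mm (x, y, z), a bystander that is to stay where it is; origin at its underside's centre
- hammer: hammer lying on the bench, a bystander that is to stay where it is
- wrench: wrench lying on the bench, a bystander that is to stay where it is
- driver: screwdriver lying on the bench, a bystander that is to stay where it is

How it is judged:
On the way, in this order (a step that is already met when the one before it is completed fails the run):
1. the cover is unclipped and lies tabs up on the mat (x of cover_grip in the frame of mat_top between -0.05 and 0.05 m and y of cover_grip in the frame of mat_top between -0.06 and 0.06 m and z of cover_grip in the frame of mat_top below 0.042 m and angle between cover_grip's own z axis and vertical below 0.1 rad and contact force between the fingers and cover below 0.1 N), for 0.2 s.
2. the used ring is in the crate, let go (x of used_c in the frame of crate_in between -0.08 and 0.08 m and y of used_c in the frame of crate_in between -0.1 and 0.1 m and z of used_c in the frame of crate_in between 0 and 0.045 m and contact force between the fingers and used below 0.1 N), for 0.2 s.
3. every fresh ring is threaded on the rod, with the cover off (horizontal distance between each of ring_a_c, ring_b_c, ring_c_c and seat below 0.007 m and z of each of ring_a_c, ring_b_c, ring_c_c in the frame of seat below 0.044 m and horizontal distance between cover_grip and seat above 0.08 m), for 0.2 s.
4. the cover is home and latched (x of cover_grip in the frame of seat between -0.006 and 0.006 m and y of cover_grip in the frame of seat between -0.006 and 0.006 m and z of cover_grip in the frame of seat between 0.092 and 0.0995 m and angle between cover_grip's own z axis and vertical below 0.05 rad and value of joint each of tab_a, tab_b below 0.003 m), for 0.2 s.
At the end, for the whole second after the job is handed in: Cover in the housing within 6 mm of centre, point 92 to 99.5 mm above seat, level within 0.05 rad, both tabs out (under 3 mm); every fresh ring round the rod (within 7 mm of its axis, below 44 mm over seat); used ring inside the crate (all of step 4 and horizontal distance between each of ring_a_c, ring_b_c, ring_c_c and seat below 0.007 m and z of each of ring_a_c, ring_b_c, ring_c_c in the frame of seat below 0.044 m and x of used_c in the frame of crate_in between -0.08 and 0.08 m and y of used_c in the frame of crate_in between -0.1 and 0.1 m and z of used_c in the frame of crate_in between 0 and 0.045 m); the robot touches nothing.
It fails at once if a bystander is shoved more than 60 mm (distance of any of blank, oil_bottle, mug, jar, offcut, hammer, wrench, driver from where it was at the start of the episode above 0.06 m).
It fails at once if the oil bottle, mug or jar is knocked over (angle between any of oil_bottle, mug, jar's own z axis and vertical above 0.6 rad).
Of ring_a, ring_b, ring_c only 2 to 3 are there at a start; the rules pass over those that are not, and their reading is None.
At some moment in a run one of ring_a, ring_b, ring_c may be knocked a few centimetres aside while the robot is not near it.
Once in a run the grip may slacken for a moment while it holds something.
It also fails if it takes over 210 s, if anything falls off the work surface, if the arm or the gripper's body presses on something with over 40 N, if the wrist force passes 120 N, or if a joint passes its speed limit or range.

ROBOT

A 7-joint arm with a two-finger parallel gripper is mounted at the origin on the work surface. World frame = base frame: x ahead of the robot, y to its left, z up, the work surface at z = 0. Lengths are in m, angles in rad, forces in N, time in s.
With the tool pointing down it reaches from about 0.425 to 0.875 m from the base axis. Payload 8.4 kg.
Tool frame: the origin (TCP) lies midway between the tips of the shut fingers; the grasp point (between the pads) lies 19 mm behind it; x points along the fingers, y is the direction in which the jaws open and shut, and the axes are right-handed (so a half turn about x gives the same grasp; the last joint's range is limited). The gripper opens to 87 mm and grips with 3 to 60 N. Pads are 19 mm wide; open, the fingers measure 117 mm over their backs; the gripper's body (75 mm by 190 mm) begins 51 mm behind the grasp point.
Start: joints at [1.152, 0.333, 0.04, 1.465, -0.013, 1.343, -0.059], TCP at [0.204, -0.617, 0.192] pointing down, gripper open.
Joint ranges: [-2.58, 2.58], [-0.38, 2.09], [-1.3, 1.39], [0.25, 2.4], [-1.5, 4.64], [0.08, 2.09], [-2.65, 2.65]. Speed limits (rad/s): [2.22, 2.22, 2.79, 2.79, 3.14, 3.14, 3.14].

INTERFACE

Orientations are given as a unit quaternion [w, x, y, z].
In Python, from bench import bot gives the robot as it stands.
- The arm moves only by the tool servo_tool, never from a script. Its argument "commands" is one flat list of numbers, 7 for each row, row after row: the shift along the tool's x, y, z in units of 20 cm (1.0 is 20 cm), then the turn, a rotation vector about the tool's x, y, z in units of 60 degrees (1.0 is 60 degrees), then the closure, from 0 (fully open) to 1 (shut). In form: [x, y, z, ax, ay, az, gripper, x, y, z, ax, ay, az, gripper, ...]. A call has 1 to 10 rows; each row is the pose to reach, as a shift and turn from the pose commanded when the call began, along the tool's axes at that moment; what a row does not reach only later rows make up. A row lasts 1/12 s, in which the tool goes at most 41.7 mm and 7.16 degrees, less where a joint would pass 70% of its speed; a pose out of reach is approached as far as the arm can. A call with a number of a shift or a turn outside -1 to 1 is refused whole. A call with a gripper value outside its range is refused whole. The fingers move at their own pace and stop on an object; "grip_force" is the grip in N (left out, the last holds). Time passes only in rows, so rows that repeat a pose let the fingers close. It gives the time, the measured TCP pose, the force and the opening at its end, in the units of the state.
- bot.read_state(): the state, without advancing time (a new reading comes with each control period).
- bot.capture(name): name is "scene" or "top"; returns the picture (420x560x3 uint8, red, green, blue); there is no depth.
- bot.camera_params(name): a dict with "camera_matrix" (3x3 intrinsics, pixels), "D" ([k1, k2, p1, p2, k3] as OpenCV has them; the pictures are not rectified), "rvec" (rotation vector, rad) and "tvec" (3), from world to camera coordinates, as OpenCV has them. Camera axes: x right, y down, z forward; pixel columns grow to the right and rows downward; lengths in m; the calibration is good to about 2 mm. A picture is of the moment at which its call begins. camera_params takes no time and is no camera call.
- bot.close_job(): hands the job in, once; it reports no verdict.
The state is a dict: "time": time; "joint_pos": joint angles; "dq": joint speeds; "tau": joint torques, N m; "ee_pos": TCP position; "tool_rot": TCP orientation; "wrist_force": force on the tool from outside, world axes, zero at the start; "wrist_torque": the same for the moment, N m; "finger_gap": opening from 0.0 (shut) to 1.0 (fully open).
Only numpy, scipy, OpenCV 4.12 (cv2) and the standard library are available. Lean on these libraries where they do the work, as an engineer would, in place of code of your own. Each camera call takes 0.05 s, during which the arm holds its last target. There are 200 camera calls.

## Working session

There is one attempt and no reset: what is moved stays moved. The work goes in short steps, Python scripts to look and compute and a tool call to move; the robot and the scene stay as the last step left them, time stands still between calls to the robot, and variables do not carry over. Pictures are saved under pics/ and viewed, about 12 in all and at most 16, crops included, and the job is handed in when it is done.

Besides the shell and the picture viewer there is one more tool, called after ">>>" as name(argument=value, ...), one argument or row to a line, values as JSON. servo_tool: Moves the arm, as the interface text tells. Shifts and turns lie within -1 to 1; 1 stands for 20 cm of shift or 60 degrees of turn. Its arguments: {"type":"object","properties":{"commands":{"type":"array"},"grip_force":{"type":"number"}},"required":["commands"]}

```bash
ls; mkdir -p pics; cat > h.py <<'E'
import numpy as np, cv2
from bench import bot
from scipy.spatial.transform import Rotation as R
def P(n):
    p=bot.camera_params(n); return np.array(p["camera_matrix"],float),np.array(p["D"],float),np.array(p["rvec"],float),np.array(p["tvec"],float)
def ray(n,uv,z):
    "pixels (N,2) -> world points on plane z"
    K,D,r,t=P(n); uv=np.array(uv,float).reshape(-1,1,2)
    d=cv2.undistortPoints(uv,K,D).reshape(-1,2); d=np.c_[d,np.ones(len(d))]
    M=cv2.Rodrigues(r)[0]; c=-M.T@t.ravel(); w=d@M
    return c+w*((z-c[2])/w[:,2])[:,None]
def proj(n,X):
    K,D,r,t=P(n); return cv2.projectPoints(np.array(X,float).reshape(-1,1,3),r,t,K,D)[0].reshape(-1,2)
def snap(n,f=None):
    im=bot.capture(n)[:,:,::-1].copy()
    if f: cv2.imwrite("pics/"+f,im)
    return im
def rot():
    q=bot.read_state()["tool_rot"]; return R.from_quat([q[1],q[2],q[3],q[0]])
def st():
    s=bot.read_state(); print("t",round(s["time"],2),"p",np.round(s["ee_pos"],4),"gap",round(float(s["finger_gap"]),3),"F",np.round(s["wrist_force"],1)); print(np.round(rot().as_matrix(),3).tolist(), np.round(s["joint_pos"],2))
def go(target,yaw=None):
    "print shift (tool units) to a world target; yaw = world angle of jaw axis y, tool down"
    s=bot.read_state(); A=rot(); v=A.inv().apply(np.array(target)-s["ee_pos"])/0.2
    w=np.zeros(3)
    if yaw is not None:
        y=np.array([np.cos(yaw),np.sin(yaw),0]); best=None
        for sg in (1,-1):
            x=np.array([0,0,-1.]); B=R.from_matrix(np.c_[x,sg*y,np.cross(x,sg*y)])
            w_=(A.inv()*B).as_rotvec()
            if best is None or np.linalg.norm(w_)<np.linalg.norm(best): best=w_
        w=best/np.radians(60)
    print("go",np.round(v,4).tolist(),np.round(w,4).tolist())
E
python3 - <<'E'
from h import *
st()
a=snap("scene","s0.png");b=snap("top","t0.png")
for n in("scene","top"):
    K,D,r,t=P(n);M=cv2.Rodrigues(r)[0];print(n,K[0,0],-M.T@t.ravel(),M[2])
E
```

```text
pics
t 0.0 p [ 0.2042 -0.6166  0.1914] gap 0.998 F [0.6 0.  0.7]
[[-0.001, 0.314, -0.949], [0.001, -0.949, -0.314], [-1.0, -0.002, 0.0]] [ 1.15  0.33  0.04  1.47 -0.01  1.34 -0.06]
scene 425.37941599870555 [ 0.89102098 -0.73867693  0.99120582] [-0.30248552  0.5767364  -0.75886602]
top 475.3157309713736 [ 0.27127188 -0.04155901  1.35737561] [ 0.20467898 -0.01342206 -0.97873713]
```

View pics/s0.png

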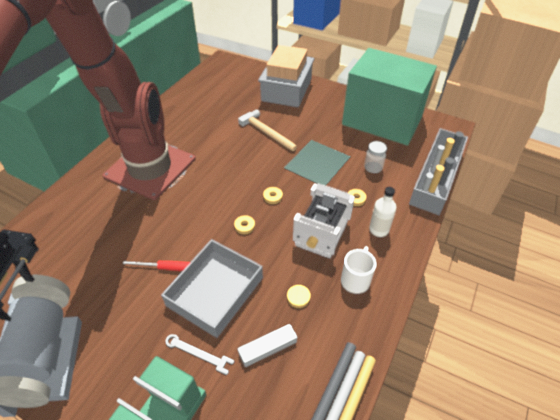

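View pics/t0.png

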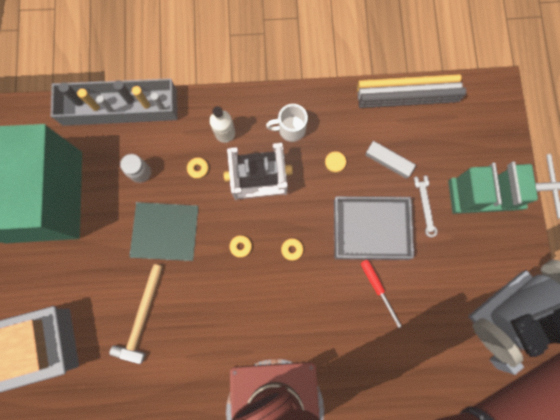

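```bash
python3 - <<'E'
from h import *
b=cv2.imread("pics/t0.png");a=cv2.imread("pics/s0.png")
hsv=cv2.cvtColor(b,cv2.COLOR_BGR2HSV)
m=cv2.inRange(hsv,(20,120,120),(35,255,255))
for c in cv2.findContours(m,cv2.RETR_EXTERNAL,cv2.CHAIN_APPROX_NONE)[0]:
    if cv2.contourArea(c)>150:
        (u,v),_,_=cv2.minAreaRect(c); M=cv2.moments(c)
        e=cv2.fitEllipse(c); print("yel",np.round(e[0],1),np.round(e[1],1),cv2.contourArea(c),np.round(ray("top",[e[0]],0.014)[0],4))
for n,uv,z in(("crate",[(335,198),(413,198),(413,258),(335,258)],.055),("mat",[(137,203),(197,205),(196,260),(131,259)],.003),("jar",[(133,165)],.09),("mug",[(293,120)],.09),("bottle",[(218,112)],.17),("housingtop",[(229,149),(284,146),(291,190),(233,197)],.128)):
    X=ray("top",uv,z); print(n,np.round(X,3).tolist(),np.round(X.mean(0),4))
def crop(im,x,y,w,h,s): return cv2.resize(im[y:y+h,x:x+w],None,fx=s,fy=s,interpolation=cv2.INTER_CUBIC)
o=np.hstack([crop(b,218,132,85,80,5)[:400,:425],crop(a,285,180,75,80,5)[:400,:375]])
cv2.imwrite("pics/c0.png",o);print(o.shape)
E
```

```text
yel [291.6 249.1] [19.3 19.5] 294.0 [ 0.4235 -0.0701  0.014 ]
yel [239.9 246.1] [19.3 19.8] 298.0 [0.4408 0.0754 0.014 ]
yel [196.9 167.5] [17.7 18.6] 257.0 [0.6792 0.192  0.014 ]
yel [335.  161.3] [17.9 18.8] 262.5 [ 0.6746 -0.2138  0.014 ]
yel [406.9  80.7] [  4.9 152.5] 433.0 [ 0.9151 -0.4512  0.014 ]
crate [[0.555, -0.2, 0.055], [0.542, -0.417, 0.055], [0.376, -0.398, 0.055], [0.388, -0.186, 0.055]] [ 0.4652 -0.3004  0.055 ]
mat [[0.586, 0.369, 0.003], [0.569, 0.196, 0.003], [0.41, 0.202, 0.003], [0.424, 0.385, 0.003]] [0.4974 0.2878 0.003 ]
jar [[0.673, 0.354, 0.09]] [0.6733 0.3536 0.09  ]
mug [[0.78, -0.095, 0.09]] [ 0.7798 -0.0952  0.09  ]
bottle [[0.782, 0.106, 0.17]] [0.7816 0.1055 0.17  ]
housingtop [[0.692, 0.084, 0.128], [0.692, -0.065, 0.128], [0.568, -0.076, 0.128], [0.558, 0.079, 0.128]] [0.6273 0.0057 0.128 ]
(400, 800, 3)
```

View pics/c0.png

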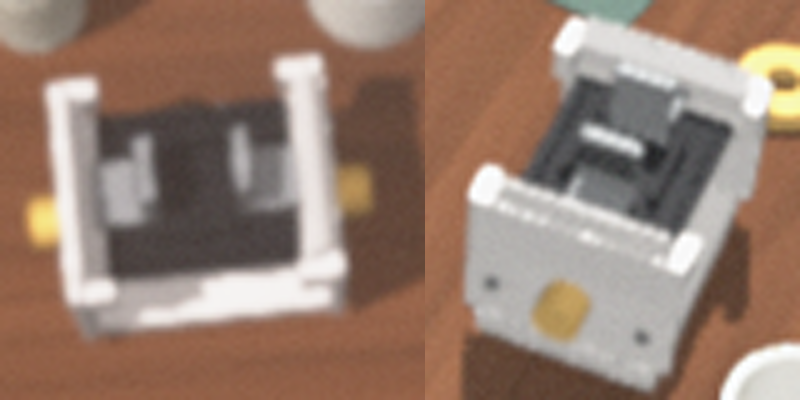

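```bash
python3 - <<'E'
from h import *
f=lambda l,o:[(o[0]+x/5,o[1]+y/5) for x,y in l]
for n,l,o in(("top",[(145,168),(240,155)],(218,132)),("scene",[(646-425,76),(612-425,141)],(285,180))):
    X=ray(n,f(l,o),.142); d=X[0]-X[1]; print(n,np.round(X,4).tolist(),"mid",np.round(X.mean(0),4),"len",np.linalg.norm(d),"yaw of y",np.degrees(np.arctan2(d[1],d[0])))
X=ray("top",f([(47,92),(77,298),(97,87),(115,292),(275,67),(300,272),(322,62),(345,272)],(218,132)),.128)
for i in range(0,8,2):
    d=X[i]-X[i+1]; print(np.round(X[i:i+2],4).tolist(),np.degrees(np.arctan2(d[1],d[0])))
print(X.mean(0))
Y=ray("scene",f([(570-425,25),(765-425,90),(482-425,180),(690-425,245)],(285,180)),.128);print(np.round(Y,4).tolist(),Y.mean(0))
for a,b in((0,1),(2,3)): d=Y[a]-Y[b];print(np.degrees(np.arctan2(d[1],d[0])))
go([.625,0,.25],np.radians(98))
E
```

```text
top [[0.638, 0.037, 0.142], [0.6422, -0.0137, 0.142]] mid [0.6401 0.0117 0.142 ] len 0.05091862315393951 yaw of y 94.771467532304
scene [[0.6373, 0.038, 0.142], [0.6403, -0.0147, 0.142]] mid [0.6388 0.0116 0.142 ] len 0.05275853612438799 yaw of y 93.27971328940977
[[0.6879, 0.0889, 0.128], [0.5726, 0.0771, 0.128]] 5.874163391323453
[[0.6892, 0.0619, 0.128], [0.5747, 0.0568, 0.128]] 2.5309888286207425
[[0.695, -0.0349, 0.128], [0.5799, -0.042, 0.128]] 3.5307770492221144
[[0.6963, -0.0605, 0.128], [0.5784, -0.0659, 0.128]] 2.637155641008097
[0.63425506 0.01019052 0.128     ]
[[0.5786, 0.0672, 0.128], [0.6961, 0.0722, 0.128], [0.586, -0.061, 0.128], [0.702, -0.0502, 0.128]] [0.6406811  0.00704016 0.128     ]
-177.58874404686648
-174.6605818290741
go [-0.2895, -2.2655, -2.9665] [0.1721, 0.0002, 0.0014]
```

>>> servo_tool(
  commands=[-0.55, 0, 0, 0, 0, 0, 0, -0.55, -0.4, -0.5, 0, 0, 0, 0, -0.55, -0.75, -1, 0, 0, 0, 0, -0.55, -0.75, -1, 0, 0, 0, 0, -0.55, -0.75, -1, 0, 0, 0, 0, -0.55, -0.75, -1, 0, 0, 0, 0, -0.55, -0.75, -1, 0, 0, 0, 0, -0.55, -0.75, -1, 0, 0, 0, 0],
  grip_force=30,
)

```text
time: 0.77
ee_pos: [0.3521, -0.406, 0.3041]
tool_rot: [0.116, 0.699, 0.115, -0.697]
wrist_force: [1.1, -0.1, 0.0]
finger_gap: 0.999
```

>>> servo_tool(
  commands=[0, -0.75, -1, 0, 0, 0, 0.15, 0, -0.75, -1, 0, 0, 0, 0.15, 0, -0.75, -1, 0, 0, 0, 0.15, 0, -0.75, -1, 0, 0, 0, 0.15, 0, -0.75, -1, 0, 0, 0, 0.15, 0, -0.75, -1, 0, 0, 0, 0.15, 0, -0.75, -1, 0, 0, 0, 0.15, 0, -0.75, -1, 0, 0, 0, 0.15],
)

```text
time: 1.43
ee_pos: [0.4908, -0.2039, 0.3019]
tool_rot: [-0.114, -0.698, -0.115, 0.698]
wrist_force: [-0.7, -0.4, -0.0]
finger_gap: 0.85
```

>>> servo_tool(
  commands=[0, -0.7, -0.95, 0.24, 0, 0, 0.15, 0, -0.7, -0.95, 0.24, 0, 0, 0.15, 0, -0.7, -0.95, 0.24, 0, 0, 0.15, 0, -0.7, -0.95, 0.24, 0, 0, 0.15, 0, -0.7, -0.95, 0.24, 0, 0, 0.15, 0, -0.7, -0.95, 0.24, 0, 0, 0.15, 0, -0.7, -0.95, 0.24, 0, 0, 0.15, 0, -0.7, -0.95, 0.24, 0, 0, 0.15],
)

```text
time: 2.1
ee_pos: [0.6264, -0.0129, 0.301]
tool_rot: [-0.025, -0.706, -0.025, 0.707]
wrist_force: [0.2, -0.1, -0.8]
finger_gap: 0.847
```

```bash
python3 - <<'E'
from h import *
st(); go([.639,.0105,.17],np.radians(93.9))
E
```

```text
t 2.1 p [ 0.6264 -0.0129  0.301 ] gap 0.847 F [ 0.2 -0.1 -0.8]
[[-0.002, 0.071, -0.997], [0.001, -0.997, -0.071], [-1.0, -0.001, 0.002]] [ 0.32  0.29 -0.48  1.32  0.13  1.56 -1.65]
go [0.6551, -0.1115, -0.0722] [0.0027, 0.0018, 0.0008]
```

>>> servo_tool(
  commands=[0, -0.112, -0.073, 0, 0, 0, 0.15, 0.3, -0.112, -0.073, 0, 0, 0, 0.15, 0.65, -0.112, -0.073, 0, 0, 0, 0.15, 0.65, -0.112, -0.073, 0, 0, 0, 0.15, 0.65, -0.112, -0.073, 0, 0, 0, 0.15, 0.65, -0.112, -0.073, 0, 0, 0, 0.15],
)

```text
time: 2.6
ee_pos: [0.6372, 0.0066, 0.1701]
tool_rot: [-0.024, -0.705, -0.023, 0.709]
wrist_force: [0.3, 0.5, 0.0]
finger_gap: 0.85
```

```bash
python3 - <<'E'
from h import *
st(); a=snap("scene","s1.png");b=snap("top","t1.png")
c=lambda im,x,y,w,h,s: cv2.resize(im[y:y+h,x:x+w],None,fx=s,fy=s,interpolation=cv2.INTER_CUBIC)
cv2.imwrite("pics/c1.png",np.hstack([c(a,275,120,100,140,4),c(b,210,110,100,140,4)]))
s=bot.read_state();p=s["ee_pos"];print(proj("scene",[p]))
E
```

```text
t 2.6 p [0.6372 0.0066 0.1701] gap 0.85 F [0.3 0.5 0. ]
[[-0.005, 0.066, -0.998], [-0.001, -0.998, -0.066], [-1.0, 0.001, 0.005]] [ 0.29  0.37 -0.48  1.5   0.17  1.32 -1.71]
[[326.86702339 194.23823259]]
```

View pics/c1.png

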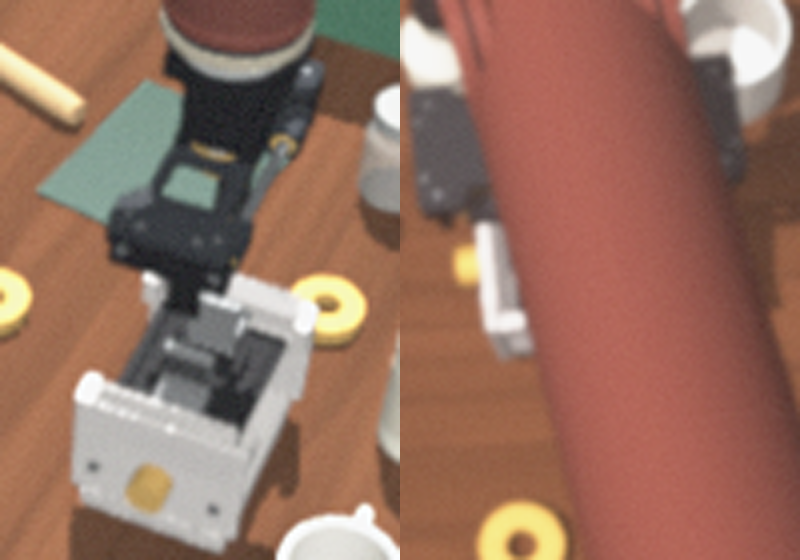

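>>> servo_tool(
  commands=[0, 0, 0, 0, 0, 0, 0.15, 0, 0, 0, 0, 0, 0, 0.15, 0, 0, 0, 0, 0, 0, 0.15],
)

```text
time: 2.95
ee_pos: [0.6402, 0.0095, 0.1744]
tool_rot: [0.024, 0.708, 0.024, -0.706]
wrist_force: [-0.4, 0.1, 0.6]
finger_gap: 0.852
```

```bash
python3 - <<'E'
from h import *
st(); s=bot.read_state();p=np.array(s["ee_pos"]);y=rot().as_matrix()[:,1]
for d in(-.052,-.037,.037,.052):
  q=proj("scene",[p+y*d])[0]; print(d,q,(q-[275,120])*4)
  q=proj("scene",[p+y*d+[0,0,.06]])[0]; print(d,q,(q-[275,120])*4)
E
```

```text
t 2.95 p [0.6402 0.0095 0.1744] gap 0.852 F [-0.4  0.1  0.6]
[[0.003, 0.068, -0.998], [-0.0, -0.998, -0.068], [-1.0, 0.0, -0.003]] [ 0.29  0.36 -0.49  1.5   0.17  1.32 -1.71]
-0.052 [333.45682688 181.46227482] [233.82730752 245.84909927]
-0.052 [335.6607333  165.17758943] [242.64293321 180.71035773]
-0.037 [331.64007443 185.02359048] [226.56029773 260.09436192]
-0.037 [333.79262482 168.7438435 ] [235.17049927 194.97537399]
0.037 [322.22283349 203.46500133] [188.89133397 333.86000532]
0.037 [324.08547001 187.25965676] [196.34188004 269.03862704]
0.052 [320.21705666 207.3887752 ] [180.86822663 349.55510079]
0.052 [322.01282242 191.20980491] [188.05128967 284.83921963]
```

```bash
python3 - <<'E'
from h import *
L=[]
for i in range(8):
    bot.capture("scene"); s=bot.read_state(); L.append(np.r_[s["ee_pos"],s["joint_pos"]])
L=np.array(L);print(np.round(L[:,:3],4));print(L.mean(0)[:3],L.std(0))
E
```

```text
[[0.6399 0.0095 0.1739]
 [0.6396 0.0095 0.1734]
 [0.6395 0.0096 0.1731]
 [0.6393 0.0095 0.1727]
 [0.6392 0.0095 0.1725]
 [0.6391 0.0095 0.1724]
 [0.6391 0.0095 0.1723]
 [0.6391 0.0095 0.1722]]
[0.63935803 0.00953219 0.17281348] [2.63336885e-04 2.26798016e-05 5.37685978e-04 3.31269811e-05
 4.34895941e-04 4.61294312e-05 5.60923748e-04 2.48797438e-05
 1.60616956e-04 4.16696357e-05]
```

>>> servo_tool(
  commands=[0.05, 0, 0, 0, 0, 0, 0.19, 0.1, -0.004, 0, 0, 0, 0, 0.19, 0.15, -0.004, 0, 0, 0, 0, 0.19, 0.2, -0.004, 0, 0, 0, 0, 0.19, 0.25, -0.004, 0, 0, 0, 0, 0.19, 0.3, -0.004, 0, 0, 0, 0, 0.19, 0.31, -0.004, 0, 0, 0, 0, 0.19, 0.31, -0.004, 0, 0, 0, 0, 0.19, 0.31, -0.004, 0, 0, 0, 0, 0.19, 0.31, -0.004, 0, 0, 0, 0, 0.19],
)

```text
time: 4.18
ee_pos: [0.6395, 0.0104, 0.1109]
tool_rot: [0.024, 0.707, 0.024, -0.706]
wrist_force: [1.3, -0.4, 0.6]
finger_gap: 0.805
```

```bash
python3 - <<'E'
from h import *
st(); a=snap("scene","s2.png")
c=lambda im,x,y,w,h,s: cv2.resize(im[y:y+h,x:x+w],None,fx=s,fy=s,interpolation=cv2.INTER_CUBIC)
cv2.imwrite("pics/c2.png",c(a,285,150,80,110,5));st()
E
```

```text
t 4.18 p [0.6395 0.0104 0.1109] gap 0.805 F [ 1.3 -0.4  0.6]
[[0.001, 0.068, -0.998], [0.0, -0.998, -0.068], [-1.0, -0.0, -0.001]] [ 0.29  0.41 -0.48  1.57  0.2   1.21 -1.73]
t 4.23 p [0.6396 0.0104 0.111 ] gap 0.815 F [ 0.8 -0.   0. ]
[[0.001, 0.068, -0.998], [0.0, -0.998, -0.068], [-1.0, -0.0, -0.001]] [ 0.29  0.41 -0.48  1.57  0.2   1.21 -1.73]
```

View pics/c2.png

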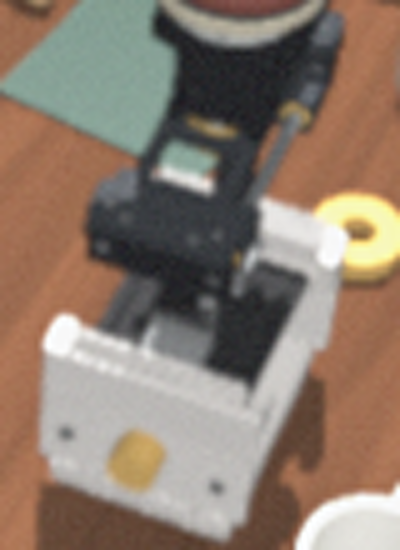

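>>> servo_tool(
  commands=[0, 0, 0, 0, 0, 0, 0.7, 0, 0, 0, 0, 0, 0, 0.7, 0, 0, 0, 0, 0, 0, 0.7, 0, 0, 0, 0, 0, 0, 0.7, 0, 0, 0, 0, 0, 0, 0.7, 0, 0, 0, 0, 0, 0, 0.7, 0, 0, 0, 0, 0, 0, 0.7, 0, 0, 0, 0, 0, 0, 0.7],
  grip_force=35,
)

```text
time: 4.9
ee_pos: [0.6394, 0.0106, 0.1111]
tool_rot: [0.024, 0.707, 0.024, -0.706]
wrist_force: [-1.7, 0.5, 7.6]
finger_gap: 0.407
```

```bash
python3 - <<'E'
from h import *
st()
E
```

```text
t 4.9 p [0.6394 0.0106 0.1111] gap 0.407 F [-1.7  0.5  7.6]
[[0.001, 0.069, -0.998], [0.0, -0.998, -0.069], [-1.0, -0.0, -0.001]] [ 0.29  0.41 -0.48  1.57  0.2   1.21 -1.73]
```

>>> servo_tool(
  commands=[-0.03, 0, 0, 0, 0, 0, 0.7, -0.06, 0, 0, 0, 0, 0, 0.7, -0.1, 0, 0, 0, 0, 0, 0.7, -0.15, 0, 0, 0, 0, 0, 0.7, -0.22, 0, 0, 0, 0, 0, 0.7, -0.3, 0, 0, 0, 0, 0, 0.7, -0.4, 0, 0, 0, 0, 0, 0.7, -0.4, 0, 0, 0, 0, 0, 0.7],
)

```text
time: 5.57
ee_pos: [0.6411, 0.0106, 0.1953]
tool_rot: [0.024, 0.709, 0.024, -0.704]
wrist_force: [-0.1, 0.0, -1.1]
finger_gap: 0.406
```

```bash
python3 - <<'E'
from h import *
st(); a=snap("scene","s3.png")
c=lambda im,x,y,w,h,s: cv2.resize(im[y:y+h,x:x+w],None,fx=s,fy=s,interpolation=cv2.INTER_CUBIC)
cv2.imwrite("pics/c3.png",c(a,280,110,90,140,4));st()
go([.497,.288,.2],np.radians(95))
E
```

```text
t 5.57 p [0.6411 0.0106 0.1953] gap 0.406 F [-0.1  0.  -1.1]
[[0.006, 0.068, -0.998], [0.0, -0.998, -0.068], [-1.0, 0.0, -0.006]] [ 0.29  0.35 -0.49  1.47  0.17  1.36 -1.71]
t 5.62 p [0.6405 0.0105 0.193 ] gap 0.396 F [-0.  -0.  -2.5]
[[0.004, 0.068, -0.998], [0.0, -0.998, -0.068], [-1.0, 0.0, -0.004]] [ 0.29  0.35 -0.49  1.47  0.17  1.35 -1.71]
go [-0.0378, -1.4333, 0.6209] [-0.0181, -0.0042, -0.0002]
```

View pics/c3.png

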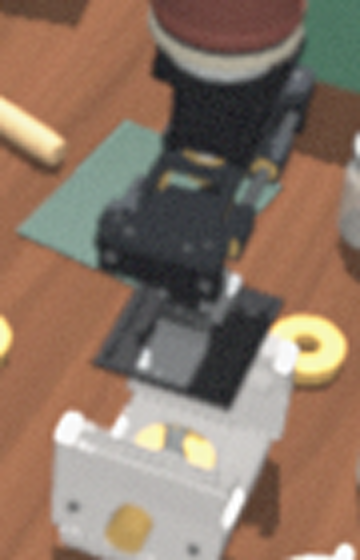

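>>> servo_tool(
  commands=[0, -0.1, 0.04, 0, 0, 0, 0.7, 0, -0.25, 0.1, 0, 0, 0, 0.7, 0, -0.4, 0.16, 0, 0, 0, 0.7, 0, -0.55, 0.23, 0, 0, 0, 0.7, 0, -0.72, 0.3, 0, 0, 0, 0.7, 0, -0.72, 0.31, 0, 0, 0, 0.7],
)

```text
time: 6.12
ee_pos: [0.5631, 0.1583, 0.19]
tool_rot: [-0.026, -0.706, -0.029, 0.707]
wrist_force: [-0.9, 1.2, -1.7]
finger_gap: 0.403
```

>>> servo_tool(
  commands=[0, -0.15, 0.06, 0, 0, 0, 0.7, 0, -0.3, 0.12, 0, 0, 0, 0.7, 0, -0.45, 0.2, 0, 0, 0, 0.7, 0.1, -0.6, 0.26, 0, 0, 0, 0.7, 0.3, -0.713, 0.31, 0, 0, 0, 0.7, 0.5, -0.713, 0.31, 0, 0, 0, 0.7, 0.5, -0.713, 0.31, 0, 0, 0, 0.7, 0.5, -0.713, 0.31, 0, 0, 0, 0.7],
)

```text
time: 6.78
ee_pos: [0.4939, 0.2862, 0.0878]
tool_rot: [-0.025, -0.705, -0.024, 0.709]
wrist_force: [0.8, -0.6, -1.3]
finger_gap: 0.402
```

```bash
python3 - <<'E'
from h import *
st(); a=snap("scene","s4.png");b=snap("top","t4.png");st()
c=lambda im,x,y,w,h,s: cv2.resize(im[y:y+h,x:x+w],None,fx=s,fy=s,interpolation=cv2.INTER_CUBIC)
cv2.imwrite("pics/c4.png",np.hstack([c(a,265,50,100,140,4),c(b,110,150,100,140,4)]))
go([.497,.288,.03],np.radians(95))
E
```

```text
t 6.78 p [0.4939 0.2862 0.0878] gap 0.402 F [ 0.8 -0.6 -1.3]
[[-0.005, 0.069, -0.998], [-0.003, -0.998, -0.069], [-1.0, 0.002, 0.005]] [-0.06  0.33 -0.64  1.76  0.21  1.14 -2.27]
t 6.88 p [0.4971 0.2873 0.0917] gap 0.404 F [-0.1 -0.2 -1.1]
[[0.001, 0.067, -0.998], [0.001, -0.998, -0.067], [-1.0, -0.0, -0.001]] [-0.06  0.32 -0.64  1.75  0.21  1.14 -2.27]
go [0.3085, -0.0032, 0.0004] [-0.0192, -0.0011, 0.0004]
```

View pics/c4.png

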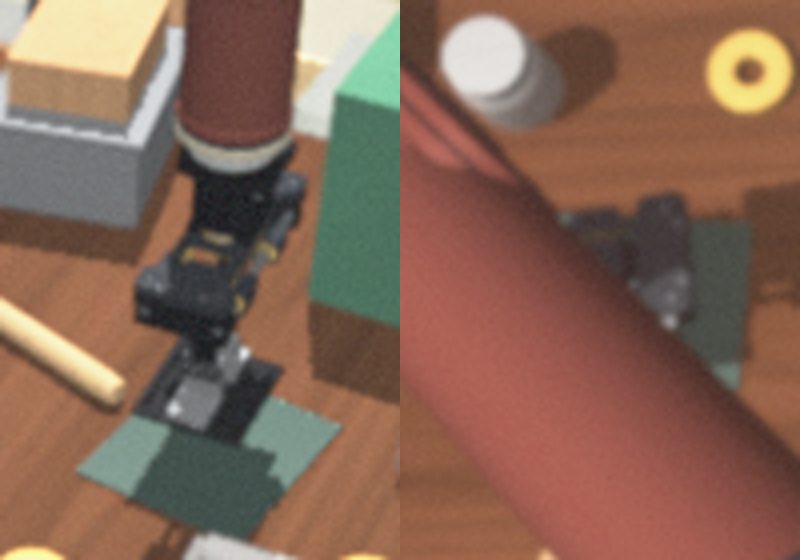

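>>> servo_tool(
  commands=[0.08, 0, 0, 0, 0, 0, 0.7, 0.16, 0, 0, 0, 0, 0, 0.7, 0.24, 0, 0, 0, 0, 0, 0.7, 0.3, 0, 0, 0, 0, 0, 0.7, 0.31, 0, 0, 0, 0, 0, 0.7, 0.315, 0, 0, 0, 0, 0, 0.7, 0.32, 0, 0, 0, 0, 0, 0.7, 0.325, 0, 0, 0, 0, 0, 0.7, 0.325, 0, 0, 0, 0, 0, 0.7],
)

```text
time: 7.63
ee_pos: [0.4963, 0.288, 0.0261]
tool_rot: [0.024, 0.707, 0.024, -0.706]
wrist_force: [-0.4, -0.5, -2.3]
finger_gap: 0.402
```

>>> servo_tool(
  commands=[0.01, 0, 0, 0, 0, 0, 0.7, 0.015, 0, 0, 0, 0, 0, 0.7, 0.02, 0, 0, 0, 0, 0, 0.7, 0.02, 0, 0, 0, 0, 0, 0.7],
)

```text
time: 7.97
ee_pos: [0.4967, 0.2882, 0.0237]
tool_rot: [0.024, 0.707, 0.024, -0.706]
wrist_force: [-5.6, -4.8, 19.7]
finger_gap: 0.416
```

>>> servo_tool(
  commands=[-0.01, 0, 0, 0, 0, 0, 0.7, -0.01, 0, 0, 0, 0, 0, 0.5, -0.01, 0, 0, 0, 0, 0, 0.3, -0.01, 0, 0, 0, 0, 0, 0.15, -0.01, 0, 0, 0, 0, 0, 0.1, -0.01, 0, 0, 0, 0, 0, 0.1, -0.01, 0, 0, 0, 0, 0, 0.1],
)

```text
time: 8.55
ee_pos: [0.4957, 0.2877, 0.0231]
tool_rot: [-0.024, -0.707, -0.024, 0.707]
wrist_force: [0.3, 0.4, 0.6]
finger_gap: 0.779
```

>>> servo_tool(
  commands=[-0.1, 0, 0, 0, 0, 0, 0.1, -0.2, 0, 0, 0, 0, 0, 0.1, -0.35, 0, 0, 0, 0, 0, 0.1, -0.5, 0, 0, 0, 0, 0, 0.1, -0.7, 0, 0, 0, 0, 0, 0.1, -0.9, 0, 0, 0, 0, 0, 0.1, -0.9, 0, 0, 0, 0, 0, 0.1],
)

```text
time: 9.13
ee_pos: [0.4983, 0.29, 0.211]
tool_rot: [0.023, 0.71, 0.026, -0.703]
wrist_force: [0.9, 0.8, 0.5]
finger_gap: 0.898
```

```bash
python3 - <<'E'
from h import *
st();go([.639,.0105,.2],np.radians(3.9));go([.55,.0105,.2],np.radians(3.9))
E
```

```text
t 9.13 p [0.4983 0.29   0.211 ] gap 0.898 F [0.9 0.8 0.5]
[[0.009, 0.069, -0.998], [0.005, -0.998, -0.069], [-1.0, -0.004, -0.009]] [-0.04  0.23 -0.66  1.6   0.15  1.35 -2.22]
go [0.0549, 1.4428, -0.6053] [-1.4994, -0.01, -0.004]
go [0.0508, 1.4122, -0.1614] [-1.4994, -0.01, -0.004]
```

```bash
python3 - <<'E'
from h import *
a=snap("scene","s5.png");b=snap("top","t5.png")
c=lambda im,x,y,w,h,s: cv2.resize(im[y:y+h,x:x+w],None,fx=s,fy=s,interpolation=cv2.INTER_CUBIC)
cv2.imwrite("pics/c5.png",np.vstack([np.hstack([c(a,285,180,80,80,5),c(b,218,132,80,80,5)]),cv2.resize(np.hstack([a,b])[:, :],(800,300))[:200]])[:600])
print(proj("top",[[.638,.0105,.08]]),proj("scene",[[.638,.0105,.08]]))
E
```

```text
[[258.25901769 171.436287  ]] [[323.59064067 216.64116597]]
```

View pics/c5.png

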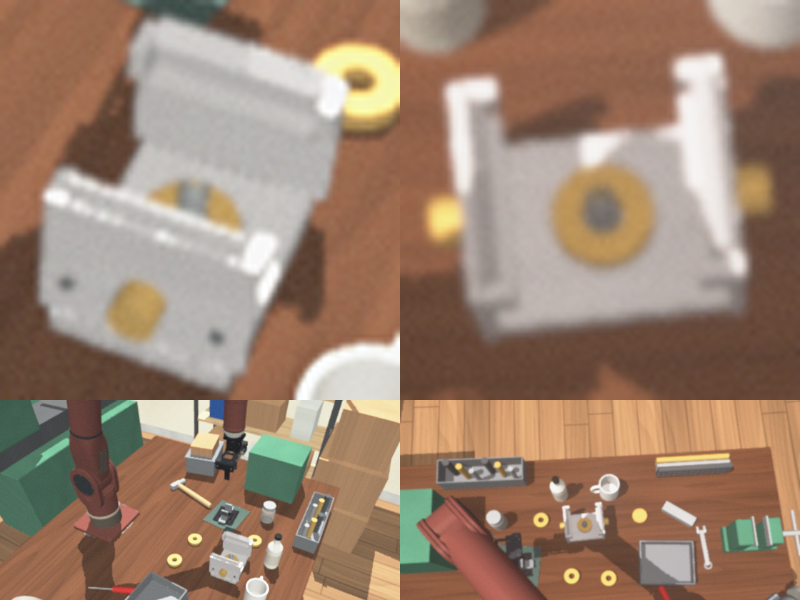

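```bash
python3 - <<'E'
from h import *
print(ray("top",[(258.8,175.2)],.045), ray("top",[(258.4,173.4)],.075))
b=cv2.imread("pics/t5.png");hsv=cv2.cvtColor(b,cv2.COLOR_BGR2HSV)
m=cv2.inRange(hsv,(12,90,80),(35,255,255));m[:140]=0;m[:,:225]=0;m[205:]=0;m[:,295:]=0
for c in cv2.findContours(m,0,1)[0]:
    if len(c)>=5 and cv2.contourArea(c)>60: e=cv2.fitEllipse(cv2.convexHull(c));print(e,ray("top",[e[0]],.045))
# yellow bolt heads on end walls
# all fresh rings
m=cv2.inRange(hsv,(20,120,120),(35,255,255))
for c in cv2.findContours(m,0,1)[0]:
    if 150<cv2.contourArea(c)<400: e=cv2.fitEllipse(cv2.convexHull(c));print("ring",np.round(ray("top",[e[0]],.014)[0],4))
st()
E
```

```text
[[0.63682299 0.01091801 0.045     ]] [[0.63373126 0.01058324 0.075     ]]
((258.1714782714844, 174.61663818359375), (19.355941772460938, 19.609872817993164), 106.64237213134766) [[0.63865153 0.01262753 0.045     ]]
((289.115478515625, 169.27215576171875), (8.23162841796875, 13.130314826965332), 172.29576110839844) [[ 0.6492836  -0.07662429  0.045     ]]
ring [ 0.4233 -0.0701  0.014 ]
ring [0.4411 0.0756 0.014 ]
ring [0.6794 0.1924 0.014 ]
ring [ 0.6743 -0.214   0.014 ]
t 9.23 p [0.4964 0.2882 0.2045] gap 0.898 F [-0.3 -0.7 -1. ]
[[0.002, 0.068, -0.998], [0.001, -0.998, -0.068], [-1.0, -0.001, -0.003]] [-0.04  0.23 -0.66  1.61  0.15  1.35 -2.22]
```

>>> servo_tool(
  commands=[0, 0.2, -0.1, -0.12, 0, 0, 0, 0, 0.4, -0.2, -0.24, 0, 0, 0, 0, 0.6, -0.3, -0.36, 0, 0, 0, 0, 0, 0.8, -0.3, -0.48, 0, 0, 0, 0, 0.8, -0.3, -0.6, 0, 0, 0, 0, 0.8, -0.3, -0.72, 0, 0, 0, 0, 0.8, -0.3, -0.75, 0, 0, 0, 0, 0.8, -0.3, -0.75, 0, 0, 0],
)

```text
validation failed for argument at $.co...
```

```bash
python3 - <<'E'
from h import *
st();go([.638,.0115,.2],np.radians(3.9))
E
```

```text
t 9.23 p [0.4964 0.2882 0.2045] gap 0.898 F [-0.3 -0.7 -1. ]
[[0.002, 0.068, -0.998], [0.001, -0.998, -0.068], [-1.0, -0.001, -0.003]] [-0.04  0.23 -0.66  1.61  0.15  1.35 -2.22]
go [0.0231, 1.4286, -0.6118] [-1.4997, -0.0025, -0.0013]
```

>>> servo_tool(
  commands=[0, 0.2, -0.1, -0.12, 0, 0, 0, 0, 0.4, -0.2, -0.24, 0, 0, 0, 0, 0.6, -0.3, -0.36, 0, 0, 0, 0, 0.8, -0.3, -0.48, 0, 0, 0, 0, 0.8, -0.3, -0.6, 0, 0, 0, 0, 0.8, -0.3, -0.72, 0, 0, 0, 0, 0.8, -0.3, -0.75, 0, 0, 0, 0, 0.8, -0.3, -0.75, 0, 0, 0],
)

```text
time: 9.9
ee_pos: [0.5657, 0.1313, 0.2011]
tool_rot: [-0.293, -0.642, -0.294, 0.644]
wrist_force: [-0.1, 0.3, -1.0]
finger_gap: 0.998
```

```bash
python3 - <<'E'
from h import *
st();go([.638,.0115,.2],np.radians(3.9))
E
```

```text
t 9.9 p [0.5657 0.1313 0.2011] gap 0.998 F [-0.1  0.3 -1. ]
[[-0.003, 0.755, -0.655], [-0.0, -0.655, -0.755], [-1.0, -0.002, 0.002]] [ 0.26  0.26 -0.66  1.59  0.16  1.35 -1.14]
go [0.0046, 0.6654, 0.2153] [-0.7475, 0.0013, 0.003]
```

>>> servo_tool(
  commands=[0, 0.2, 0.06, -0.12, 0, 0, 0, 0, 0.4, 0.12, -0.24, 0, 0, 0, 0, 0.6, 0.18, -0.36, 0, 0, 0, 0, 0.665, 0.215, -0.48, 0, 0, 0, 0, 0.665, 0.215, -0.6, 0, 0, 0, 0, 0.665, 0.215, -0.72, 0, 0, 0, 0, 0.665, 0.215, -0.747, 0, 0, 0, 0, 0.665, 0.215, -0.747, 0, 0, 0, 0, 0.665, 0.215, -0.747, 0, 0, 0],
)

```text
time: 10.65
ee_pos: [0.6381, 0.0127, 0.2021]
tool_rot: [0.515, 0.484, 0.516, -0.485]
wrist_force: [-0.7, 0.2, -0.2]
finger_gap: 1.001
```

```bash
python3 - <<'E'
from h import *
for i in range(3):bot.capture("top")
st();go([.638,.0115,.026],np.radians(3.9))
E
```

```text
t 10.8 p [0.6384 0.0126 0.2029] gap 1.0 F [0.7 0.1 0.3]
[[-0.001, 0.998, 0.064], [-0.0, 0.064, -0.998], [-1.0, -0.001, 0.0]] [ 0.44  0.39 -0.71  1.45  0.25  1.4  -0.21]
go [0.8843, -0.0018, 0.0055] [-0.0042, 0.0001, 0.0005]
```

>>> servo_tool(
  commands=[0.12, -0.002, 0.005, 0, 0, 0, 0, 0.28, -0.002, 0.005, 0, 0, 0, 0, 0.44, -0.002, 0.005, 0, 0, 0, 0, 0.56, -0.002, 0.005, 0, 0, 0, 0, 0.66, -0.002, 0.005, 0, 0, 0, 0, 0.74, -0.002, 0.005, 0, 0, 0, 0, 0.82, -0.002, 0.005, 0, 0, 0, 0, 0.865, -0.002, 0.005, 0, 0, 0, 0, 0.865, -0.002, 0.005, 0, 0, 0, 0, 0.865, -0.002, 0.005, 0, 0, 0, 0],
)

```text
time: 11.63
ee_pos: [0.6382, 0.0115, 0.0304]
tool_rot: [0.516, 0.483, 0.516, -0.484]
wrist_force: [0.6, -0.1, 0.1]
finger_gap: 1.002
```

>>> servo_tool(
  commands=[0, 0, 0, 0, 0, 0, 0.2, 0, 0, 0, 0, 0, 0, 0.3, 0, 0, 0, 0, 0, 0, 0.5, 0, 0, 0, 0, 0, 0, 0.5, 0, 0, 0, 0, 0, 0, 0.5, 0, 0, 0, 0, 0, 0, 0.5, 0, 0, 0, 0, 0, 0, 0.5],
  grip_force=25,
)

```text
time: 12.22
ee_pos: [0.6383, 0.0114, 0.0304]
tool_rot: [0.516, 0.483, 0.516, -0.483]
wrist_force: [0.6, 0.0, -0.2]
finger_gap: 0.564
```

```bash
python3 - <<'E'
from h import *
st()
E
```

```text
t 12.22 p [0.6383 0.0114 0.0304] gap 0.564 F [ 0.6  0.  -0.2]
[[0.0, 0.998, 0.065], [-0.0, 0.065, -0.998], [-1.0, 0.0, 0.0]] [ 0.42  0.53 -0.66  1.64  0.35  1.1  -0.28]
```

>>> servo_tool(
  commands=[0, 0, 0, 0, 0, 0, 0.5, 0, 0, 0, 0, 0, 0, 0.5, 0, 0, 0, 0, 0, 0, 0.5, 0, 0, 0, 0, 0, 0, 0.5],
)

```text
time: 12.55
ee_pos: [0.6382, 0.0114, 0.0303]
tool_rot: [0.516, 0.483, 0.516, -0.483]
wrist_force: [-0.2, 0.4, 0.2]
finger_gap: 0.503
```

```bash
python3 - <<'E'
from h import *
a=snap("scene","s6.png");st()
c=lambda im,x,y,w,h,s: cv2.resize(im[y:y+h,x:x+w],None,fx=s,fy=s,interpolation=cv2.INTER_CUBIC)
cv2.imwrite("pics/c6.png",c(a,280,150,90,110,5))
E
```

```text
t 12.6 p [0.6382 0.0114 0.0302] gap 0.502 F [-0.1  0.4 -0.3]
[[-0.0, 0.998, 0.065], [0.0, 0.065, -0.998], [-1.0, -0.0, -0.0]] [ 0.42  0.53 -0.66  1.64  0.35  1.1  -0.28]
```

View pics/c6.png

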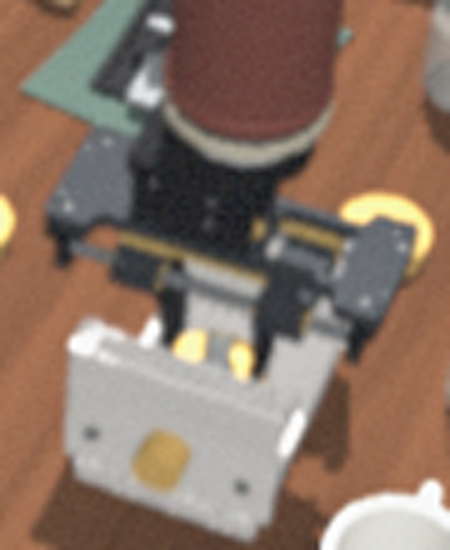

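```bash
python3 - <<'E'
from h import *
s=bot.read_state();p=np.array(s["ee_pos"])
for z in(.03,.036,.042,.048):
  for d in(-.037,-.03,-.022,0,.022,.03,.037):
    X=p+[d*.998,d*.065,0];X[2]=z;print(z,d,np.round((proj("scene",[X])[0]-[280,150])*5))
E
```

```text
0.03 -0.037 [153. 368.]
0.03 -0.03 [164. 372.]
0.03 -0.022 [177. 376.]
0.03 0 [212. 388.]
0.03 0.022 [248. 400.]
0.03 0.03 [261. 405.]
0.03 0.037 [272. 408.]
0.036 -0.037 [153. 362.]
0.036 -0.03 [165. 365.]
0.036 -0.022 [177. 370.]
0.036 0 [213. 382.]
0.036 0.022 [248. 394.]
0.036 0.03 [262. 398.]
0.036 0.037 [273. 402.]
0.042 -0.037 [154. 355.]
0.042 -0.03 [165. 359.]
0.042 -0.022 [178. 363.]
0.042 0 [214. 375.]
0.042 0.022 [249. 387.]
0.042 0.03 [263. 392.]
0.042 0.037 [274. 395.]
0.048 -0.037 [155. 348.]
0.048 -0.03 [166. 352.]
0.048 -0.022 [179. 356.]
0.048 0 [214. 368.]
0.048 0.022 [250. 381.]
0.048 0.03 [264. 385.]
0.048 0.037 [275. 389.]
```

>>> servo_tool(
  commands=[0, 0, 0, 0, 0, 0, 0, 0, 0, 0, 0, 0, 0, 0, 0, 0, 0, 0, 0, 0, 0, 0, 0, 0, 0, 0, 0, 0, 0, 0, 0, 0, 0, 0, 0, 0, 0, 0, 0, 0, 0, 0, 0, 0, 0, 0, 0, 0, 0, 0, 0, 0, 0, 0, 0, 0, 0, 0, 0, 0, 0, 0, 0],
)

```text
time: 13.35
ee_pos: [0.6382, 0.0114, 0.0302]
tool_rot: [0.516, 0.483, 0.516, -0.483]
wrist_force: [0.3, 0.9, -0.4]
finger_gap: 0.992
```

>>> servo_tool(
  commands=[0.01, 0, 0, 0, 0, 0, 0, 0.02, 0, 0, 0, 0, 0, 0, 0.03, 0, 0, 0, 0, 0, 0, 0.03, 0, 0, 0, 0, 0, 0, 0.03, 0, 0, 0, 0, 0, 0],
)

```text
time: 13.77
ee_pos: [0.6381, 0.0114, 0.024]
tool_rot: [0.516, 0.483, 0.516, -0.483]
wrist_force: [0.8, -0.4, -0.4]
finger_gap: 0.999
```

```bash
python3 - <<'E'
from h import *
a=snap("scene","s7.png");st()
c=lambda im,x,y,w,h,s: cv2.resize(im[y:y+h,x:x+w],None,fx=s,fy=s,interpolation=cv2.INTER_CUBIC)
cv2.imwrite("pics/c7.png",c(a,280,150,90,110,5))
E
```

```text
t 13.82 p [0.6382 0.0114 0.0241] gap 1.005 F [-0.   0.5  0.2]
[[-0.0, 0.998, 0.065], [0.0, 0.065, -0.998], [-1.0, -0.0, -0.0]] [ 0.41  0.53 -0.66  1.65  0.36  1.09 -0.28]
```

View pics/c7.png

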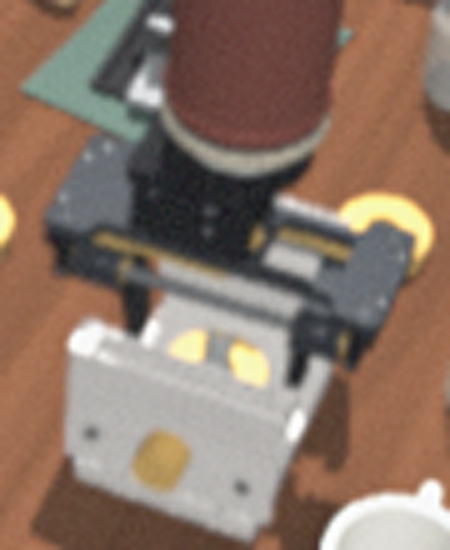

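>>> servo_tool(
  commands=[0.01, 0, 0, 0, 0, 0, 0, 0.02, 0, 0, 0, 0, 0, 0, 0.03, 0, 0, 0, 0, 0, 0, 0.03, 0, 0, 0, 0, 0, 0, 0.03, 0, 0, 0, 0, 0, 0],
)

```text
time: 14.23
ee_pos: [0.6381, 0.0114, 0.018]
tool_rot: [0.516, 0.483, 0.516, -0.483]
wrist_force: [-0.9, 0.6, -0.4]
finger_gap: 1.0
```

```bash
python3 - <<'E'
from h import *
st()
# where fingers should appear in s1: TCP .1725 settled
for d in(.037,.044,.052):
  for h in(0,.02,.03,.05): 
    q=proj("scene",[[.6391+d*.068,.0095-d*.998,.1722+h]])[0];print(d,h,np.round((q-[275,120])*4))
E
```

```text
t 14.23 p [0.6381 0.0114 0.018 ] gap 1.0 F [-0.9  0.6 -0.4]
[[-0.0, 0.998, 0.065], [0.0, 0.065, -0.998], [-1.0, -0.0, -0.0]] [ 0.41  0.54 -0.65  1.65  0.36  1.08 -0.28]
0.037 0 [187. 336.]
0.037 0.02 [190. 315.]
0.037 0.03 [191. 304.]
0.037 0.05 [193. 282.]
0.044 0 [183. 343.]
0.044 0.02 [186. 322.]
0.044 0.03 [187. 311.]
0.044 0.05 [189. 289.]
0.052 0 [179. 351.]
0.052 0.02 [181. 330.]
0.052 0.03 [183. 320.]
0.052 0.05 [185. 298.]
```

>>> servo_tool(
  commands=[0.01, 0, 0, 0, 0, 0, 0, 0.02, 0, 0, 0, 0, 0, 0, 0.02, 0, 0, 0, 0, 0, 0, 0.02, 0, 0, 0, 0, 0, 0],
)

```text
time: 14.57
ee_pos: [0.6381, 0.0113, 0.0141]
tool_rot: [0.516, 0.483, 0.516, -0.484]
wrist_force: [-0.0, -0.6, 0.0]
finger_gap: 1.001
```

>>> servo_tool(
  commands=[0, 0, 0, 0, 0, 0, 0.25, 0, 0, 0, 0, 0, 0, 0.4, 0, 0, 0, 0, 0, 0, 0.4, 0, 0, 0, 0, 0, 0, 0.4, 0, 0, 0, 0, 0, 0, 0.4, 0, 0, 0, 0, 0, 0, 0.4, 0, 0, 0, 0, 0, 0, 0.4, 0, 0, 0, 0, 0, 0, 0.4],
  grip_force=8,
)

```text
time: 15.23
ee_pos: [0.6383, 0.0114, 0.0144]
tool_rot: [0.516, 0.483, 0.516, -0.483]
wrist_force: [0.5, -0.4, 0.8]
finger_gap: 0.679
```

>>> servo_tool(
  commands=[0, 0, 0, 0, 0, 0, 0.5, 0, 0, 0, 0, 0, 0, 0.5, 0, 0, 0, 0, 0, 0, 0.5, 0, 0, 0, 0, 0, 0, 0.5],
  grip_force=15,
)

```text
time: 15.57
ee_pos: [0.6383, 0.0114, 0.0143]
tool_rot: [0.516, 0.483, 0.516, -0.483]
wrist_force: [0.1, -0.5, 0.2]
finger_gap: 0.67
```

>>> servo_tool(
  commands=[-0.05, 0, 0, 0, 0, 0, 0.6, -0.1, 0, 0, 0, 0, 0, 0.6, -0.18, 0, 0, 0, 0, 0, 0.6, -0.28, 0, 0, 0, 0, 0, 0.6, -0.4, 0, 0, 0, 0, 0, 0.6, -0.55, 0, 0, 0, 0, 0, 0.6, -0.7, 0, 0, 0, 0, 0, 0.6, -0.7, 0, 0, 0, 0, 0, 0.6],
  grip_force=30,
)

```text
time: 16.23
ee_pos: [0.6413, 0.0124, 0.1621]
tool_rot: [0.519, 0.486, 0.514, -0.481]
wrist_force: [0.7, 0.3, 1.6]
finger_gap: 0.405
```

```bash
python3 - <<'E'
from h import *
a=snap("scene","s8.png");st()
c=lambda im,x,y,w,h,s: cv2.resize(im[y:y+h,x:x+w],None,fx=s,fy=s,interpolation=cv2.INTER_CUBIC)
cv2.imwrite("pics/c8.png",c(a,270,110,110,140,4));go([.465,-.3,.155])
p=bot.read_state()["ee_pos"]
for h in (0,.023,.04): print(h,[np.round((proj("scene",[[p[0]+d,p[1]+d*.065-.009,p[2]+h]])[0]-[270,110])*4) for d in(-.037,.037)])
E
```

```text
t 16.28 p [0.6404 0.012  0.1592] gap 0.398 F [-0.7 -0.3 -0.6]
[[0.007, 0.998, 0.065], [0.0, 0.065, -0.998], [-1.0, 0.007, 0.0]] [ 0.44  0.41 -0.7   1.51  0.27  1.31 -0.22]
go [0.0149, -0.9772, 1.4995] [0.0, 0.0, 0.0]
0 [array([171., 342.]), array([275., 375.])]
0.023 [array([173., 318.]), array([279., 351.])]
0.04 [array([175., 300.]), array([282., 333.])]
```

View pics/c8.png

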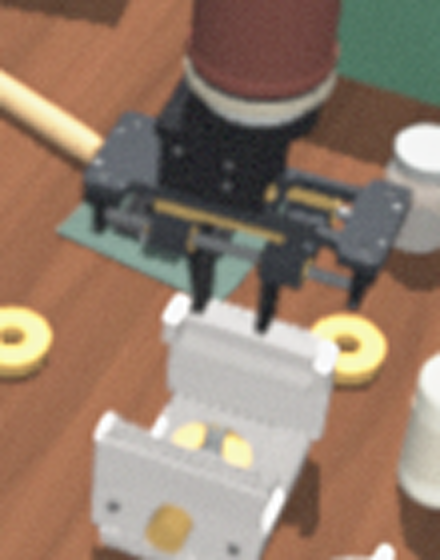

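>>> servo_tool(
  commands=[0, 0, 0, 0, 0, 0, 0, 0, 0, 0, 0, 0, 0, 0, 0, 0, 0, 0, 0, 0, 0, 0, 0, 0, 0, 0, 0, 0, 0.1, 0, 0, 0, 0, 0, 0, 0.2, 0, 0, 0, 0, 0, 0, 0.3, 0, 0, 0, 0, 0, 0, 0.4, 0, 0, 0, 0, 0, 0, 0.5, 0, 0, 0, 0, 0, 0, 0.6, 0, 0, 0, 0, 0, 0],
)

```text
time: 17.12
ee_pos: [0.6377, 0.0114, 0.0326]
tool_rot: [0.516, 0.483, 0.516, -0.484]
wrist_force: [-0.1, 0.4, 0.7]
finger_gap: 0.991
```

>>> servo_tool(
  commands=[0.04, 0, 0, 0, 0, 0, 0, 0.08, 0, 0, 0, 0, 0, 0, 0.11, 0, 0, 0, 0, 0, 0, 0.13, 0, 0, 0, 0, 0, 0, 0.14, 0, 0, 0, 0, 0, 0, 0.145, 0, 0, 0, 0, 0, 0, 0.145, 0, 0, 0, 0, 0, 0, 0.145, 0, 0, 0, 0, 0, 0],
)

```text
time: 17.78
ee_pos: [0.6386, 0.0114, 0.0059]
tool_rot: [0.516, 0.484, 0.516, -0.483]
wrist_force: [0.1, 0.4, 0.1]
finger_gap: 1.0
```

>>> servo_tool(
  commands=[0, 0, 0, 0, 0, 0, 0.25, 0, 0, 0, 0, 0, 0, 0.4, 0, 0, 0, 0, 0, 0, 0.5, 0, 0, 0, 0, 0, 0, 0.5, 0, 0, 0, 0, 0, 0, 0.5, 0, 0, 0, 0, 0, 0, 0.5, 0, 0, 0, 0, 0, 0, 0.5, 0, 0, 0, 0, 0, 0, 0.5, 0, 0, 0, 0, 0, 0, 0.5],
  grip_force=20,
)

```text
time: 18.53
ee_pos: [0.6381, 0.0113, 0.0053]
tool_rot: [0.516, 0.483, 0.516, -0.483]
wrist_force: [-2.3, -0.1, 2.2]
finger_gap: 0.684
```

>>> servo_tool(
  commands=[-0.05, 0, 0, 0, 0, 0, 0.6, -0.1, 0, 0, 0, 0, 0, 0.6, -0.18, 0, 0, 0, 0, 0, 0.6, -0.26, 0, 0, 0, 0, 0, 0.6, -0.36, 0, 0, 0, 0, 0, 0.6, -0.48, 0, 0, 0, 0, 0, 0.6, -0.6, 0, 0, 0, 0, 0, 0.6, -0.7, 0, 0, 0, 0, 0, 0.6, -0.75, 0, 0, 0, 0, 0, 0.6, -0.75, 0, 0, 0, 0, 0, 0.6],
  grip_force=30,
)

```text
time: 19.37
ee_pos: [0.6398, 0.0118, 0.1586]
tool_rot: [0.517, 0.485, 0.515, -0.482]
wrist_force: [0.3, 0.2, -1.0]
finger_gap: 0.684
```

```bash
python3 - <<'E'
from h import *
st();go([.465,-.3,.155])
E
```

```text
t 19.37 p [0.6398 0.0118 0.1586] gap 0.684 F [ 0.3  0.2 -1. ]
[[0.005, 0.998, 0.065], [-0.0, 0.065, -0.998], [-1.0, 0.005, 0.0]] [ 0.44  0.41 -0.7   1.51  0.27  1.31 -0.22]
go [0.014, -0.974, 1.4984] [0.0, 0.0, 0.0]
```

>>> servo_tool(
  commands=[0, -0.06, 0.1, 0, 0, 0, 0.6, 0, -0.15, 0.24, 0, 0, 0, 0.6, 0, -0.25, 0.4, 0, 0, 0, 0.6, 0, -0.36, 0.56, 0, 0, 0, 0.6, 0, -0.44, 0.7, 0, 0, 0, 0.6, 0, -0.49, 0.75, 0, 0, 0, 0.6],
)

```text
time: 19.87
ee_pos: [0.5474, -0.1504, 0.1537]
tool_rot: [0.514, 0.484, 0.515, -0.486]
wrist_force: [0.2, -0.6, -0.8]
finger_gap: 0.679
```

>>> servo_tool(
  commands=[0, -0.08, 0.14, 0, 0, 0, 0.6, 0, -0.18, 0.28, 0, 0, 0, 0.6, 0, -0.28, 0.44, 0, 0, 0, 0.6, 0.08, -0.38, 0.6, 0, 0, 0, 0.6, 0.2, -0.46, 0.72, 0, 0, 0, 0.6, 0.35, -0.485, 0.75, 0, 0, 0, 0.6, 0.5, -0.485, 0.75, 0, 0, 0, 0.6, 0.6, -0.485, 0.75, 0, 0, 0, 0.6, 0.6, -0.485, 0.75, 0, 0, 0, 0.6],
)

```text
time: 20.62
ee_pos: [0.4594, -0.2989, 0.0299]
tool_rot: [0.513, 0.483, 0.519, -0.484]
wrist_force: [-0.9, 1.1, -1.5]
finger_gap: 0.683
```

```bash
python3 - <<'E'
from h import *
a=snap("scene","s9.png");st()
c=lambda im,x,y,w,h,s: cv2.resize(im[y:y+h,x:x+w],None,fx=s,fy=s,interpolation=cv2.INTER_CUBIC)
cv2.imwrite("pics/c9.png",c(a,150,180,130,160,3.5));go([.465,-.3,.0])
E
```

```text
t 20.67 p [ 0.461  -0.2994  0.0326] gap 0.677 F [-1.3  1.1 -0.8]
[[-0.004, 0.998, 0.065], [0.004, 0.065, -0.998], [-1.0, -0.004, -0.004]] [ 0.97  0.33 -0.55  1.86  0.2   1.01  0.4 ]
go [0.1629, 0.0202, 0.005] [0.0, 0.0, 0.0]
```

View pics/c9.png

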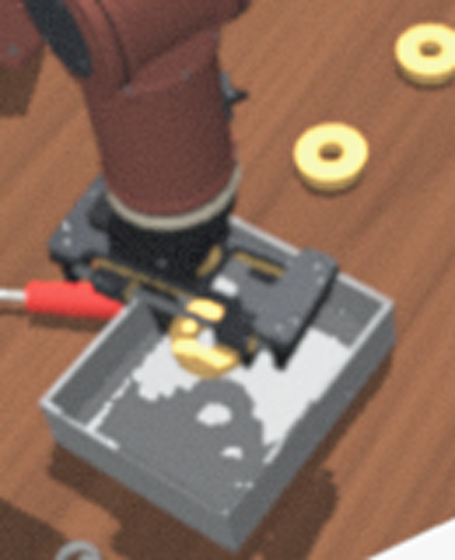

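>>> servo_tool(
  commands=[0.06, 0.01, 0, 0, 0, 0, 0.6, 0.12, 0.01, 0, 0, 0, 0, 0.6, 0.14, 0.01, 0, 0, 0, 0, 0.6, 0.14, 0.01, 0, 0, 0, 0, 0.6, 0.14, 0.01, 0, 0, 0, 0, 0.2, 0.14, 0.01, 0, 0, 0, 0, 0.1, 0.14, 0.01, 0, 0, 0, 0, 0, 0.14, 0.01, 0, 0, 0, 0, 0, 0.14, 0.01, 0, 0, 0, 0, 0],
)

```text
time: 21.42
ee_pos: [0.4655, -0.3008, 0.0077]
tool_rot: [0.516, 0.483, 0.516, -0.483]
wrist_force: [-0.7, 0.2, -0.1]
finger_gap: 0.957
```

>>> servo_tool(
  commands=[-0.1, 0, 0, 0, 0, 0, 0, -0.25, 0, 0, 0, 0, 0, 0, -0.4, 0, 0, 0, 0, 0, 0, -0.55, 0, 0, 0, 0, 0, 0, -0.7, 0, 0, 0, 0, 0, 0, -0.7, 0, 0, 0, 0, 0, 0],
)

```text
time: 21.92
ee_pos: [0.4682, -0.302, 0.1537]
tool_rot: [0.519, 0.484, 0.513, -0.483]
wrist_force: [1.3, -1.0, -0.4]
finger_gap: 0.998
```

```bash
cat >> h.py <<'E'
def rings(n="top",f=None):
    b=snap(n,f);hsv=cv2.cvtColor(b,cv2.COLOR_BGR2HSV);m=cv2.inRange(hsv,(15,100,90),(35,255,255))
    for c in cv2.findContours(m,0,1)[0]:
        if 120<cv2.contourArea(c)<500: e=cv2.fitEllipse(cv2.convexHull(c));print(n,"ring",np.round(e[0]),np.round(e[1]),np.round(ray(n,[e[0]],.014)[0],4))
    return b
E
python3 - <<'E'
from h import *
rings("top","t10.png");rings("scene","s10.png");st();go([.4235,-.0701,.1])
E
```

```text
top ring [145. 304.] [ 11. 100.] [0.2959 0.3428 0.014 ]
top ring [292. 249.] [23. 23.] [ 0.4236 -0.0709  0.014 ]
top ring [240. 246.] [23. 23.] [0.441  0.0748 0.014 ]
top ring [371. 229.] [20. 20.] [ 0.4666 -0.2991  0.014 ]
top ring [197. 168.] [22. 22.] [0.6791 0.1914 0.014 ]
top ring [335. 161.] [21. 22.] [ 0.674  -0.2137  0.014 ]
top ring [87. 99.] [14. 27.] [0.9117 0.5124 0.014 ]
top ring [140.  95.] [10. 26.] [0.9141 0.3556 0.014 ]
top ring [305.  33.] [ 6. 72.] [ 1.0926 -0.1544  0.014 ]
scene ring [356. 394.] [15. 96.] [ 0.9007 -0.3839  0.014 ]
scene ring [298. 296.] [24. 25.] [ 0.6721 -0.2158  0.014 ]
scene ring [480. 232.] [31. 47.] [1.0623 0.2321 0.014 ]
scene ring [272. 195.] [18. 20.] [0.4393 0.0719 0.014 ]
scene ring [541. 150.] [19. 41.] [1.1991 0.7368 0.014 ]
scene ring [442. 163.] [10. 65.] [0.8826 0.483  0.014 ]
scene ring [527.  60.] [39. 44.] [1.0865 1.4242 0.014 ]
scene ring [468.  46.] [48. 74.] [0.8044 1.4054 0.014 ]
t 22.02 p [ 0.4659 -0.3011  0.1486] gap 0.997 F [-0.7 -0.1 -0.3]
[[0.002, 0.998, 0.065], [-0.002, 0.065, -0.998], [-1.0, 0.002, 0.002]] [ 0.99  0.21 -0.57  1.74  0.12  1.22  0.46]
go [0.2404, -0.1371, -1.1669] [0.0, 0.0, 0.0]
```

>>> servo_tool(
  commands=[0, -0.03, -0.15, 0, 0, 0, 0, 0, -0.05, -0.3, 0, 0, 0, 0, 0, -0.07, -0.45, 0, 0, 0, 0, 0, -0.07, -0.6, 0, 0, 0, 0, 0, -0.07, -0.65, 0, 0, 0, 0],
)

```text
time: 22.43
ee_pos: [0.4418, -0.1674, 0.1461]
tool_rot: [0.516, 0.482, 0.518, -0.483]
wrist_force: [0.1, 0.4, 0.1]
finger_gap: 0.998
```

>>> servo_tool(
  commands=[0, -0.03, -0.15, 0, 0, 0, 0, 0, -0.05, -0.3, 0, 0, 0, 0, 0, -0.07, -0.45, 0, 0, 0, 0, 0.1, -0.075, -0.51, 0, 0, 0, 0, 0.2, -0.075, -0.51, 0, 0, 0, 0, 0.3, -0.075, -0.51, 0, 0, 0, 0, 0.4, -0.075, -0.51, 0, 0, 0, 0, 0.5, -0.075, -0.51, 0, 0, 0, 0, 0.5, -0.075, -0.51, 0, 0, 0, 0],
)

```text
time: 23.18
ee_pos: [0.4179, -0.0705, 0.0434]
tool_rot: [0.514, 0.483, 0.518, -0.484]
wrist_force: [-1.8, 0.8, -0.9]
finger_gap: 0.999
```

```bash
python3 - <<'E'
from h import *
a=snap("scene","s11.png");st()
c=lambda im,x,y,w,h,s: cv2.resize(im[y:y+h,x:x+w],None,fx=s,fy=s,interpolation=cv2.INTER_CUBIC)
cv2.imwrite("pics/c11.png",c(a,185,130,110,120,4));go([.423,-.0715,-.012])
E
```

```text
t 23.23 p [ 0.419  -0.0705  0.0453] gap 1.001 F [-0.5 -0.2  0. ]
[[-0.005, 0.998, 0.066], [0.002, 0.066, -0.998], [-1.0, -0.004, -0.003]] [ 0.83  0.07 -0.77  2.12  0.06  0.97  0.09]
go [0.2864, 0.0208, 0.007] [0.0, 0.0, 0.0]
```

View pics/c11.png

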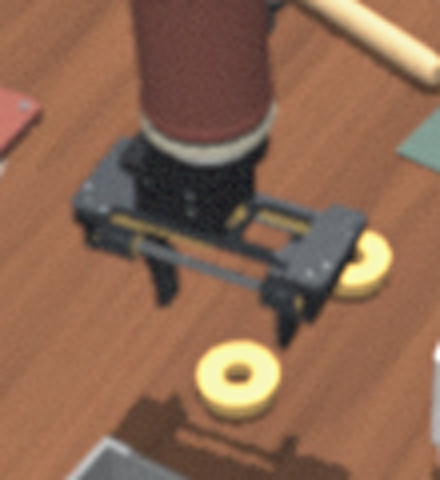

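>>> servo_tool(
  commands=[0.08, 0, 0, 0, 0, 0, 0, 0.16, 0, 0, 0, 0, 0, 0, 0.22, 0, 0, 0, 0, 0, 0, 0.26, 0, 0, 0, 0, 0, 0, 0.28, 0, 0, 0, 0, 0, 0, 0.29, 0, 0, 0, 0, 0, 0, 0.29, 0, 0, 0, 0, 0, 0, 0.3, 0, 0, 0, 0, 0, 0, 0.3, 0, 0, 0, 0, 0, 0],
)

```text
time: 23.98
ee_pos: [0.4215, -0.0711, -0.0124]
tool_rot: [0.516, 0.484, 0.516, -0.483]
wrist_force: [0.3, 0.3, 0.4]
finger_gap: 1.001
```

>>> servo_tool(
  commands=[0.01, 0, 0, 0, 0, 0, 0, 0.02, 0, 0, 0, 0, 0, 0, 0.02, 0, 0, 0, 0, 0, 0, 0.02, 0, 0, 0, 0, 0, 0],
)

```text
time: 24.32
ee_pos: [0.421, -0.0709, -0.0168]
tool_rot: [0.516, 0.483, 0.516, -0.483]
wrist_force: [-0.4, 0.6, 0.4]
finger_gap: 1.004
```

>>> servo_tool(
  commands=[0.01, 0, 0, 0, 0, 0, 0, 0.02, 0, 0, 0, 0, 0, 0, 0.02, 0, 0, 0, 0, 0, 0, 0.02, 0, 0, 0, 0, 0, 0],
)

```text
time: 24.65
ee_pos: [0.421, -0.0709, -0.0209]
tool_rot: [0.516, 0.483, 0.516, -0.483]
wrist_force: [0.1, -0.1, 0.6]
finger_gap: 0.996
```

>>> servo_tool(
  commands=[0, 0, 0, 0, 0, 0, 0.2, 0, 0, 0, 0, 0, 0, 0.3, 0, 0, 0, 0, 0, 0, 0.5, 0, 0, 0, 0, 0, 0, 0.5, 0, 0, 0, 0, 0, 0, 0.5, 0, 0, 0, 0, 0, 0, 0.5, 0, 0, 0, 0, 0, 0, 0.5, 0, 0, 0, 0, 0, 0, 0.5, 0, 0, 0, 0, 0, 0, 0.5],
  grip_force=20,
)

```text
time: 25.4
ee_pos: [0.4212, -0.071, -0.0207]
tool_rot: [0.516, 0.483, 0.516, -0.483]
wrist_force: [0.2, -0.7, -0.0]
finger_gap: 0.678
```

>>> servo_tool(
  commands=[-0.05, 0, 0, 0, 0, 0, 0.6, -0.12, 0, 0, 0, 0, 0, 0.6, -0.22, 0, 0, 0, 0, 0, 0.6, -0.35, 0, 0, 0, 0, 0, 0.6, -0.5, 0, 0, 0, 0, 0, 0.6, -0.65, 0, 0, 0, 0, 0, 0.6, -0.8, 0, 0, 0, 0, 0, 0.6, -0.89, 0, 0, 0, 0, 0, 0.6, -0.89, 0, 0, 0, 0, 0, 0.6],
  grip_force=30,
)

```text
time: 26.15
ee_pos: [0.4233, -0.071, 0.1616]
tool_rot: [0.518, 0.484, 0.514, -0.483]
wrist_force: [0.1, -0.1, -0.0]
finger_gap: 0.679
```

```bash
python3 - <<'E'
from h import *
st()
g=cv2.cvtColor(cv2.imread("pics/t10.png"),cv2.COLOR_BGR2GRAY)
print(g[158:190,246:274])
E
```

```text
t 26.15 p [ 0.4233 -0.071   0.1616] gap 0.679 F [ 0.1 -0.1 -0. ]
[[0.006, 0.998, 0.066], [-0.002, 0.066, -0.998], [-1.0, 0.006, 0.003]] [ 0.87 -0.09 -0.75  1.98 -0.06  1.22  0.21]
[[ 88  87  91  94  93  98 104 114 129 145 156 163 171 178 189 196 207 216
  221 222 224 226 228 229 230 233 236 241]
 [109 115 111 121 124 125 133 151 185 212 220 224 227 230 230 234 236 239
  241 241 242 242 242 242 242 242 243 243]
 [146 148 150 152 152 155 164 178 213 236 241 243 243 242 243 243 243 243
  243 243 243 244 244 244 243 243 243 243]
 [169 172 173 170 174 172 177 192 222 241 244 244 244 244 244 244 244 244
  244 244 244 244 243 243 244 243 244 243]
 [178 179 181 179 178 178 181 192 223 241 244 244 244 244 244 244 244 244
  244 244 244 243 243 243 243 244 243 243]
 [182 180 182 181 181 179 181 194 223 241 244 244 244 244 244 244 244 244
  244 244 244 244 244 244 243 244 243 243]
 [179 180 180 180 179 183 183 197 223 242 244 245 244 245 244 244 244 244
  244 244 244 244 244 244 244 244 244 244]
 [181 181 183 182 181 180 182 195 224 242 244 245 244 245 244 245 245 245
  244 244 244 244 244 244 2
[... 2124 characters left out ...]
182 182 182 183 182 181 180 181 183 190 217 237 242 243 243 243 243 244
  244 244 244 244 244 244 244 243 243 244]
 [181 180 182 182 177 180 182 181 183 190 220 239 243 244 244 244 244 244
  244 244 244 244 244 244 244 244 244 244]
 [178 181 181 182 180 180 181 178 183 192 216 236 243 244 244 244 244 244
  244 244 244 244 244 244 244 244 244 244]
 [180 178 178 181 182 179 180 183 186 198 213 232 242 244 245 245 245 245
  244 244 244 245 244 244 244 244 244 244]
 [180 181 181 181 181 180 183 189 200 208 212 224 237 243 245 245 245 245
  245 244 245 244 245 244 244 244 244 244]
 [181 182 184 183 181 185 181 187 199 204 200 208 228 241 244 245 245 245
  245 245 245 245 245 244 244 244 244 244]]
```

```bash
python3 - <<'E'
from h import *
print(ray("top",[(258.6,175.6)],.03),ray("top",[(259.7,173)],.08),proj("top",[[.638,.0115,.03],[.638,.0115,.08]]))
st();go([.638,.0115,.155])
E
```

```text
[[0.63984011 0.01215204 0.03      ]] [[0.63325849 0.00671327 0.08      ]] [[258.85616368 176.20180852]
 [257.9002746  171.45652137]]
t 26.15 p [ 0.4233 -0.071   0.1616] gap 0.679 F [ 0.1 -0.1 -0. ]
[[0.006, 0.998, 0.066], [-0.002, 0.066, -0.998], [-1.0, 0.006, 0.003]] [ 0.87 -0.09 -0.75  1.98 -0.06  1.22  0.21]
go [0.0383, 1.0983, -0.341] [0.0, 0.0, 0.0]
```

>>> servo_tool(
  commands=[0, 0.08, -0.02, 0, 0, 0, 0.6, 0, 0.2, -0.06, 0, 0, 0, 0.6, 0, 0.34, -0.1, 0, 0, 0, 0.6, 0, 0.46, -0.14, 0, 0, 0, 0.6, 0, 0.55, -0.17, 0, 0, 0, 0.6],
)

```text
time: 26.57
ee_pos: [0.5298, -0.0288, 0.1568]
tool_rot: [0.516, 0.484, 0.517, -0.483]
wrist_force: [-0.7, -0.4, -1.1]
finger_gap: 0.677
```

>>> servo_tool(
  commands=[0, 0.14, -0.04, 0, 0, 0, 0.6, 0, 0.28, -0.09, 0, 0, 0, 0.6, 0, 0.4, -0.13, 0, 0, 0, 0.6, 0, 0.5, -0.17, 0, 0, 0, 0.6, 0, 0.55, -0.17, 0, 0, 0, 0.6, 0, 0.55, -0.17, 0, 0, 0, 0.6, 0, 0.55, -0.17, 0, 0, 0, 0.6, 0, 0.55, -0.17, 0, 0, 0, 0.6, 0, 0.55, -0.17, 0, 0, 0, 0.6],
)

```text
time: 27.32
ee_pos: [0.6354, 0.0107, 0.1573]
tool_rot: [0.516, 0.483, 0.516, -0.484]
wrist_force: [0.2, -0.6, -1.7]
finger_gap: 0.674
```

```bash
python3 - <<'E'
from h import *
for i in range(3): bot.capture("top")
st();go([.638,.011,.07],np.radians(3.9))
E
```

```text
t 27.47 p [0.6359 0.0107 0.1576] gap 0.676 F [ 0.1 -0.  -1.1]
[[0.0, 0.998, 0.065], [-0.001, 0.065, -0.998], [-1.0, 0.0, 0.001]] [ 0.52  0.44 -0.81  1.51  0.32  1.33 -0.26]
go [0.4379, 0.0107, -0.0008] [-0.0031, 0.0006, -0.0002]
```

>>> servo_tool(
  commands=[0.08, 0.011, 0, 0, 0, 0, 0.6, 0.18, 0.011, 0, 0, 0, 0, 0.6, 0.28, 0.011, 0, 0, 0, 0, 0.6, 0.38, 0.011, 0, 0, 0, 0, 0.6, 0.44, 0.011, 0, 0, 0, 0, 0.6, 0.49, 0.011, 0, 0, 0, 0, 0.6, 0.52, 0.011, 0, 0, 0, 0, 0.6, 0.54, 0.011, 0, 0, 0, 0, 0.6, 0.54, 0.011, 0, 0, 0, 0, 0.6],
)

```text
time: 28.22
ee_pos: [0.6384, 0.0114, 0.0491]
tool_rot: [0.516, 0.483, 0.516, -0.483]
wrist_force: [0.4, -0.4, -0.9]
finger_gap: 0.675
```

>>> servo_tool(
  commands=[0.03, 0, 0, 0, 0, 0, 0.6, 0.06, 0, 0, 0, 0, 0, 0.6, 0.06, 0, 0, 0, 0, 0, 0.6],
)

```text
time: 28.47
ee_pos: [0.638, 0.0112, 0.0363]
tool_rot: [0.516, 0.483, 0.516, -0.484]
wrist_force: [-0.1, 0.4, -0.7]
finger_gap: 0.671
```

>>> servo_tool(
  commands=[0.03, 0, 0, 0, 0, 0, 0.6, 0.06, 0, 0, 0, 0, 0, 0.6, 0.09, 0, 0, 0, 0, 0, 0.6, 0.115, 0, 0, 0, 0, 0, 0.6, 0.12, 0, 0, 0, 0, 0, 0.6, 0.12, 0, 0, 0, 0, 0, 0.3, 0.12, 0, 0, 0, 0, 0, 0.1, 0.12, 0, 0, 0, 0, 0, 0, 0.12, 0, 0, 0, 0, 0, 0, 0.12, 0, 0, 0, 0, 0, 0],
)

```text
time: 29.3
ee_pos: [0.6387, 0.0114, 0.0137]
tool_rot: [0.516, 0.484, 0.516, -0.483]
wrist_force: [-0.7, -0.0, -0.2]
finger_gap: 0.92
```

>>> servo_tool(
  commands=[-0.08, 0, 0, 0, 0, 0, 0, -0.2, 0, 0, 0, 0, 0, 0, -0.35, 0, 0, 0, 0, 0, 0, -0.5, 0, 0, 0, 0, 0, 0, -0.65, 0, 0, 0, 0, 0, 0, -0.7, 0, 0, 0, 0, 0, 0, -0.7, 0, 0, 0, 0, 0, 0],
)

```text
time: 29.88
ee_pos: [0.6403, 0.0119, 0.1568]
tool_rot: [0.517, 0.485, 0.515, -0.482]
wrist_force: [0.3, 0.3, -0.1]
finger_gap: 0.998
```

```bash
python3 - <<'E'
from h import *
rings("scene","s12.png");st();go([.4405,.0740,.15],np.radians(3.9))
E
```

```text
scene ring [356. 392.] [16. 89.] [ 0.9004 -0.3803  0.014 ]
scene ring [298. 296.] [24. 25.] [ 0.6723 -0.2166  0.014 ]
scene ring [272. 195.] [18. 20.] [0.4397 0.0713 0.014 ]
scene ring [488. 191.] [27. 64.] [1.0546 0.4227 0.014 ]
scene ring [465. 192.] [27. 77.] [0.9859 0.3796 0.014 ]
scene ring [442. 163.] [ 9. 65.] [0.8829 0.4823 0.014 ]
scene ring [539. 151.] [33. 42.] [1.1952 0.7258 0.014 ]
scene ring [481.  40.] [24. 37.] [0.8519 1.5109 0.014 ]
t 29.93 p [0.6392 0.0115 0.1544] gap 1.003 F [-0.3  0.3 -1. ]
[[0.003, 0.998, 0.065], [-0.0, 0.065, -0.998], [-1.0, 0.003, 0.0]] [ 0.52  0.45 -0.81  1.51  0.33  1.32 -0.26]
go [0.0196, -0.9711, -0.3766] [-0.0028, 0.0004, -0.0024]
```

>>> servo_tool(
  commands=[0, -0.1, -0.04, 0, 0, 0, 0, 0, -0.26, -0.1, 0, 0, 0, 0, 0, -0.44, -0.17, 0, 0, 0, 0, 0, -0.62, -0.24, 0, 0, 0, 0, 0, -0.78, -0.3, 0, 0, 0, 0, 0, -0.9, -0.35, 0, 0, 0, 0, 0, -0.965, -0.373, 0, 0, 0, 0, 0.1, -0.965, -0.373, 0, 0, 0, 0, 0.25, -0.965, -0.373, 0, 0, 0, 0, 0.4, -0.965, -0.373, 0, 0, 0, 0],
)

```text
time: 30.77
ee_pos: [0.4406, 0.0725, 0.0718]
tool_rot: [0.517, 0.484, 0.515, -0.484]
wrist_force: [0.0, -1.4, -0.1]
finger_gap: 1.001
```

```bash
python3 - <<'E'
from h import *
rings("top");rings("scene")
for i in range(2): bot.capture("scene")
st();go([.4400,.0735,-.021],np.radians(3.9))
E
```

```text
top ring [147. 300.] [ 10. 107.] [0.3089 0.3362 0.014 ]
top ring [371. 229.] [20. 21.] [ 0.4666 -0.2999  0.014 ]
top ring [259. 175.] [19. 20.] [0.6459 0.0127 0.014 ]
top ring [197. 168.] [22. 22.] [0.6791 0.1914 0.014 ]
top ring [335. 162.] [21. 22.] [ 0.6737 -0.2141  0.014 ]
top ring [88. 98.] [12. 28.] [0.9128 0.512  0.014 ]
top ring [141.  96.] [10. 26.] [0.9126 0.355  0.014 ]
top ring [24. 45.] [23. 59.] [1.0946 0.7039 0.014 ]
top ring [449.  29.] [ 7. 76.] [ 1.0756 -0.5967  0.014 ]
top ring [352.  33.] [16. 79.] [ 1.0836 -0.3     0.014 ]
top ring [172.  39.] [11. 89.] [1.0965 0.2589 0.014 ]
top ring [72. 29.] [14. 89.] [1.144  0.5612 0.014 ]
scene ring [356. 392.] [16. 88.] [ 0.8997 -0.3793  0.014 ]
scene ring [298. 296.] [24. 25.] [ 0.6723 -0.2161  0.014 ]
scene ring [272. 195.] [18. 20.] [0.4399 0.0715 0.014 ]
scene ring [499. 180.] [53. 70.] [1.078  0.4918 0.014 ]
scene ring [543. 151.] [20. 39.] [1.2065 0.7329 0.014 ]
scene ring [442. 162.] [ 9. 66.] [0.8826 0.4841 0.014 ]
scene ring [515.  61.] [17. 27.] [1.0347 1.3822 0.014 ]
scene ring [476.  56.] [27. 64.] [0.8539 1.3219 0.014 ]
scene ring [536.  51.] [42. 51.] [1.1193 1.5546 0.014 ]
t 30.97 p [0.44   0.0734 0.0729] gap 0.992 F [ 0.7 -0.3  1.2]
[[-0.003, 0.998, 0.066], [0.001, 0.066, -0.998], [-1.0, -0.003, -0.001]] [ 0.66  0.1  -0.95  2.05  0.09  1.04 -0.27]
go [0.4694, 0.0012, 0.0002] [-0.0022, -0.0013, 0.0025]
```

>>> servo_tool(
  commands=[0.1, 0, 0, 0, 0, 0, 0, 0.2, 0, 0, 0, 0, 0, 0, 0.3, 0, 0, 0, 0, 0, 0, 0.36, 0, 0, 0, 0, 0, 0, 0.41, 0, 0, 0, 0, 0, 0, 0.44, 0, 0, 0, 0, 0, 0, 0.46, 0, 0, 0, 0, 0, 0, 0.47, 0, 0, 0, 0, 0, 0, 0.47, 0, 0, 0, 0, 0, 0],
)

```text
time: 31.72
ee_pos: [0.4414, 0.0733, -0.0204]
tool_rot: [0.516, 0.484, 0.516, -0.483]
wrist_force: [0.1, 0.6, -0.3]
finger_gap: 0.999
```

>>> servo_tool(
  commands=[0, 0, 0, 0, 0, 0, 0.2, 0, 0, 0, 0, 0, 0, 0.3, 0, 0, 0, 0, 0, 0, 0.5, 0, 0, 0, 0, 0, 0, 0.5, 0, 0, 0, 0, 0, 0, 0.5, 0, 0, 0, 0, 0, 0, 0.5, 0, 0, 0, 0, 0, 0, 0.5, 0, 0, 0, 0, 0, 0, 0.5, 0, 0, 0, 0, 0, 0, 0.5],
  grip_force=20,
)

```text
time: 32.47
ee_pos: [0.4411, 0.0732, -0.0206]
tool_rot: [0.516, 0.483, 0.516, -0.483]
wrist_force: [-1.8, -0.0, 3.6]
finger_gap: 0.676
```

>>> servo_tool(
  commands=[-0.05, 0, 0, 0, 0, 0, 0.6, -0.12, 0, 0, 0, 0, 0, 0.6, -0.22, 0, 0, 0, 0, 0, 0.6, -0.35, 0, 0, 0, 0, 0, 0.6, -0.5, 0, 0, 0, 0, 0, 0.6, -0.65, 0, 0, 0, 0, 0, 0.6, -0.8, 0, 0, 0, 0, 0, 0.6, -0.9, 0, 0, 0, 0, 0, 0.6, -0.9, 0, 0, 0, 0, 0, 0.6],
  grip_force=30,
)

```text
time: 33.22
ee_pos: [0.4432, 0.074, 0.1637]
tool_rot: [0.518, 0.485, 0.514, -0.482]
wrist_force: [1.9, 0.1, -0.5]
finger_gap: 0.675
```

```bash
python3 - <<'E'
from h import *
st();go([.638,.011,.155],np.radians(3.9))
E
```

```text
t 33.22 p [0.4432 0.074  0.1637] gap 0.675 F [ 1.9  0.1 -0.5]
[[0.006, 0.998, 0.066], [-0.001, 0.066, -0.998], [-1.0, 0.006, 0.001]] [ 0.73 -0.04 -0.95  1.93 -0.03  1.22 -0.15]
go [0.0499, 0.9508, 0.3785] [-0.002, 0.0011, -0.006]
```

>>> servo_tool(
  commands=[0, 0.08, 0.03, 0, 0, 0, 0.6, 0, 0.2, 0.08, 0, 0, 0, 0.6, 0, 0.36, 0.14, 0, 0, 0, 0.6, 0, 0.52, 0.2, 0, 0, 0, 0.6, 0, 0.68, 0.26, 0, 0, 0, 0.6, 0, 0.82, 0.32, 0, 0, 0, 0.6, 0, 0.92, 0.36, 0, 0, 0, 0.6, 0, 0.962, 0.375, 0, 0, 0, 0.6, 0, 0.962, 0.375, 0, 0, 0, 0.6, 0, 0.962, 0.375, 0, 0, 0, 0.6],
)

```text
time: 34.05
ee_pos: [0.637, 0.012, 0.1588]
tool_rot: [0.516, 0.483, 0.517, -0.483]
wrist_force: [-0.1, 0.7, -1.2]
finger_gap: 0.679
```

```bash
python3 - <<'E'
from h import *
for i in range(5): bot.capture("top")
st();go([.638,.011,.045],np.radians(3.9))
E
```

```text
t 34.3 p [0.6372 0.0113 0.1598] gap 0.676 F [ 0.3  0.3 -0.8]
[[0.0, 0.998, 0.066], [-0.001, 0.066, -0.998], [-1.0, 0.0, 0.001]] [ 0.55  0.46 -0.86  1.51  0.35  1.34 -0.27]
go [0.5741, 0.0037, 0.0014] [-0.0019, 0.0007, -0.0004]
```

>>> servo_tool(
  commands=[0.08, 0.003, 0, 0, 0, 0, 0.6, 0.18, 0.003, 0, 0, 0, 0, 0.6, 0.28, 0.003, 0, 0, 0, 0, 0.6, 0.38, 0.003, 0, 0, 0, 0, 0.6, 0.46, 0.003, 0, 0, 0, 0, 0.6, 0.52, 0.003, 0, 0, 0, 0, 0.6, 0.56, 0.003, 0, 0, 0, 0, 0.6, 0.58, 0.003, 0, 0, 0, 0, 0.6, 0.58, 0.003, 0, 0, 0, 0, 0.6],
)

```text
time: 35.05
ee_pos: [0.6382, 0.011, 0.043]
tool_rot: [0.516, 0.483, 0.516, -0.484]
wrist_force: [-0.3, 0.5, -1.5]
finger_gap: 0.677
```

>>> servo_tool(
  commands=[0.03, 0, 0, 0, 0, 0, 0.6, 0.06, 0, 0, 0, 0, 0, 0.6, 0.07, 0, 0, 0, 0, 0, 0.6, 0.07, 0, 0, 0, 0, 0, 0.6],
)

```text
time: 35.38
ee_pos: [0.6381, 0.0109, 0.0287]
tool_rot: [0.516, 0.483, 0.516, -0.484]
wrist_force: [-1.0, -0.2, -0.4]
finger_gap: 0.676
```

Threaded without contact force; release, rise, and check.

>>> servo_tool(
  commands=[0, 0, 0, 0, 0, 0, 0.3, 0, 0, 0, 0, 0, 0, 0.1, 0, 0, 0, 0, 0, 0, 0, 0, 0, 0, 0, 0, 0, 0, 0, 0, 0, 0, 0, 0, 0, -0.08, 0, 0, 0, 0, 0, 0, -0.25, 0, 0, 0, 0, 0, 0, -0.45, 0, 0, 0, 0, 0, 0, -0.62, 0, 0, 0, 0, 0, 0, -0.62, 0, 0, 0, 0, 0, 0],
)

```text
time: 36.22
ee_pos: [0.642, 0.0122, 0.1611]
tool_rot: [0.519, 0.486, 0.514, -0.481]
wrist_force: [0.5, 0.9, 1.0]
finger_gap: 1.003
```

```bash
python3 - <<'E'
from h import *
rings("scene","s13.png");
for i in range(3): bot.capture("top")
st();go([.678,.1905,.155],np.radians(3.9))
E
```

```text
scene ring [356. 393.] [16. 89.] [ 0.9005 -0.3813  0.014 ]
scene ring [298. 296.] [24. 25.] [ 0.6721 -0.2165  0.014 ]
scene ring [464. 235.] [33. 41.] [1.0197 0.1974 0.014 ]
scene ring [470. 187.] [35. 49.] [0.9961 0.4118 0.014 ]
scene ring [525. 160.] [47. 69.] [1.1521 0.6451 0.014 ]
scene ring [442. 161.] [ 9. 69.] [0.8826 0.4902 0.014 ]
scene ring [478.  46.] [23. 54.] [0.8472 1.438  0.014 ]
t 36.42 p [0.6379 0.0107 0.1523] gap 1.0 F [ 0.1 -0.2 -1.3]
[[-0.001, 0.998, 0.065], [-0.0, 0.065, -0.998], [-1.0, -0.001, 0.0]] [ 0.55  0.47 -0.86  1.51  0.36  1.33 -0.28]
go [-0.0138, 0.2584, -0.8839] [-0.0027, 0.0002, 0.0011]
```

```bash
python3 - <<'E'
from h import *
b=rings("top","t14.png")
a=snap("scene");hsv=cv2.cvtColor(a,cv2.COLOR_BGR2HSV);m=cv2.inRange(hsv,(20,110,110),(35,255,255));m[:,:330]=0;m[:,385:]=0;m[:170]=0;m[230:]=0
for c in cv2.findContours(m,0,1)[0]:
    if cv2.contourArea(c)>60: e=cv2.fitEllipse(cv2.convexHull(c));print(e,cv2.boundingRect(c),ray("scene",[e[0]],.014))
E
```

```text
top ring [ 19. 354.] [40. 67.] [0.1888 0.6708 0.014 ]
top ring [146. 302.] [ 10. 100.] [0.3013 0.3401 0.014 ]
top ring [371. 229.] [20. 21.] [ 0.4669 -0.3002  0.014 ]
top ring [197. 168.] [22. 22.] [0.679  0.1914 0.014 ]
top ring [335. 162.] [21. 22.] [ 0.6735 -0.2136  0.014 ]
top ring [87. 98.] [13. 28.] [0.9127 0.5121 0.014 ]
top ring [141.  96.] [10. 26.] [0.9132 0.3545 0.014 ]
top ring [25. 43.] [ 8. 71.] [1.1021 0.7012 0.014 ]
top ring [184.  43.] [20. 79.] [1.0803 0.2201 0.014 ]
top ring [448.  30.] [ 8. 85.] [ 1.0753 -0.5962  0.014 ]
top ring [173.  34.] [12. 92.] [1.1128 0.2559 0.014 ]
```

>>> servo_tool(
  commands=[0, 0.02, -0.08, 0, 0, 0, 0, 0, 0.06, -0.2, 0, 0, 0, 0, 0, 0.1, -0.36, 0, 0, 0, 0, 0, 0.15, -0.52, 0, 0, 0, 0, 0, 0.2, -0.68, 0, 0, 0, 0, 0, 0.24, -0.82, 0, 0, 0, 0, 0, 0.258, -0.884, 0, 0, 0, 0, 0.1, 0.258, -0.884, 0, 0, 0, 0, 0.2, 0.258, -0.884, 0, 0, 0, 0, 0.2, 0.258, -0.884, 0, 0, 0, 0],
)

```text
time: 37.35
ee_pos: [0.6759, 0.1901, 0.1077]
tool_rot: [0.515, 0.481, 0.518, -0.485]
wrist_force: [-0.1, -0.9, -0.9]
finger_gap: 1.0
```

```bash
python3 - <<'E'
from h import *
a=snap("scene","s15.png")
for i in range(3): bot.capture("scene")
st();go([.678,.1905,-.021],np.radians(3.9))
hsv=cv2.cvtColor(a,cv2.COLOR_BGR2HSV);m=cv2.inRange(hsv,(15,100,100),(35,255,255));m[:,:330]=0;m[:,385:]=0;m[:170]=0;m[230:]=0
for c in cv2.findContours(m,0,1)[0]:
    if cv2.contourArea(c)>60: print(cv2.contourArea(c),cv2.boundingRect(c),ray("scene",[np.array(cv2.fitEllipse(cv2.convexHull(c))[0])],.014))
c=lambda im,x,y,w,h,s: cv2.resize(im[y:y+h,x:x+w],None,fx=s,fy=s,interpolation=cv2.INTER_CUBIC)
cv2.imwrite("pics/c15.png",c(a,285,90,120,160,3.5))
E
```

```text
t 37.55 p [0.6788 0.1907 0.1141] gap 1.002 F [-0.7  0.1 -0.5]
[[0.001, 0.998, 0.065], [0.0, 0.065, -0.998], [-1.0, 0.001, -0.0]] [ 0.21  0.63 -0.83  1.37  0.46  1.34 -0.57]
go [0.6756, -0.0044, 0.0011] [-0.0031, -0.0004, -0.0005]
```

View pics/c15.png

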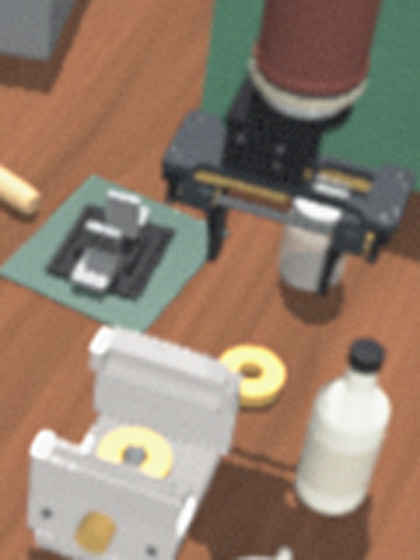

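>>> servo_tool(
  commands=[0.1, -0.003, 0, 0, 0, 0, 0, 0.22, -0.003, 0, 0, 0, 0, 0, 0.34, -0.003, 0, 0, 0, 0, 0, 0.44, -0.003, 0, 0, 0, 0, 0, 0.52, -0.003, 0, 0, 0, 0, 0, 0.58, -0.003, 0, 0, 0, 0, 0, 0.63, -0.003, 0, 0, 0, 0, 0, 0.655, -0.003, 0, 0, 0, 0, 0, 0.665, -0.003, 0, 0, 0, 0, 0, 0.665, -0.003, 0, 0, 0, 0, 0],
)

```text
time: 38.38
ee_pos: [0.6781, 0.1909, -0.0194]
tool_rot: [0.516, 0.484, 0.516, -0.483]
wrist_force: [-1.0, 0.0, 0.3]
finger_gap: 1.001
```

>>> servo_tool(
  commands=[0, 0, 0, 0, 0, 0, 0.2, 0, 0, 0, 0, 0, 0, 0.3, 0, 0, 0, 0, 0, 0, 0.5, 0, 0, 0, 0, 0, 0, 0.5, 0, 0, 0, 0, 0, 0, 0.5, 0, 0, 0, 0, 0, 0, 0.5, 0, 0, 0, 0, 0, 0, 0.5, 0, 0, 0, 0, 0, 0, 0.5, 0, 0, 0, 0, 0, 0, 0.5],
  grip_force=20,
)

```text
time: 39.13
ee_pos: [0.678, 0.1908, -0.0195]
tool_rot: [0.516, 0.484, 0.516, -0.483]
wrist_force: [-1.2, 0.2, 3.4]
finger_gap: 0.676
```

>>> servo_tool(
  commands=[-0.05, 0, 0, 0, 0, 0, 0.6, -0.12, 0, 0, 0, 0, 0, 0.6, -0.22, 0, 0, 0, 0, 0, 0.6, -0.35, 0, 0, 0, 0, 0, 0.6, -0.5, 0, 0, 0, 0, 0, 0.6, -0.65, 0, 0, 0, 0, 0, 0.6, -0.8, 0, 0, 0, 0, 0, 0.6, -0.92, 0, 0, 0, 0, 0, 0.6, -0.92, 0, 0, 0, 0, 0, 0.6],
  grip_force=30,
)

```text
time: 39.88
ee_pos: [0.6799, 0.1925, 0.172]
tool_rot: [0.517, 0.486, 0.515, -0.481]
wrist_force: [0.4, 1.2, -0.0]
finger_gap: 0.668
```

```bash
python3 - <<'E'
from h import *
st();go([.638,.011,.16],np.radians(3.9))
E
```

```text
t 39.88 p [0.6799 0.1925 0.172 ] gap 0.668 F [ 0.4  1.2 -0. ]
[[0.008, 0.998, 0.066], [0.003, 0.065, -0.998], [-1.0, 0.008, -0.003]] [ 0.21  0.59 -0.85  1.31  0.44  1.42 -0.55]
go [0.0554, -0.2689, 0.8922] [-0.0024, -0.0025, -0.0081]
```

>>> servo_tool(
  commands=[0, -0.02, 0.08, 0, 0, 0, 0.6, 0, -0.06, 0.2, 0, 0, 0, 0.6, 0, -0.1, 0.36, 0, 0, 0, 0.6, 0, -0.15, 0.52, 0, 0, 0, 0.6, 0, -0.2, 0.68, 0, 0, 0, 0.6, 0, -0.24, 0.82, 0, 0, 0, 0.6, 0, -0.258, 0.884, 0, 0, 0, 0.6, 0, -0.258, 0.884, 0, 0, 0, 0.6, 0, -0.258, 0.884, 0, 0, 0, 0.6, 0, -0.258, 0.884, 0, 0, 0, 0.6],
)

```text
time: 40.72
ee_pos: [0.6379, 0.0129, 0.1647]
tool_rot: [0.516, 0.483, 0.517, -0.483]
wrist_force: [0.1, -0.3, -0.3]
finger_gap: 0.67
```

```bash
python3 - <<'E'
from h import *
for i in range(5): bot.capture("top")
st();go([.638,.011,.06],np.radians(3.9))
E
```

```text
t 40.97 p [0.6379 0.0124 0.1643] gap 0.664 F [-0.8 -0.1 -0.5]
[[-0.0, 0.998, 0.067], [0.001, 0.067, -0.998], [-1.0, -0.0, -0.001]] [ 0.56  0.46 -0.87  1.5   0.35  1.35 -0.27]
go [0.5213, 0.0001, 0.0071] [-0.0009, -0.0005, 0.0]
```

>>> servo_tool(
  commands=[0.08, 0, 0.004, 0, 0, 0, 0.6, 0.18, 0, 0.007, 0, 0, 0, 0.6, 0.28, 0, 0.007, 0, 0, 0, 0.6, 0.38, 0, 0.007, 0, 0, 0, 0.6, 0.45, 0, 0.007, 0, 0, 0, 0.6, 0.5, 0, 0.007, 0, 0, 0, 0.6, 0.53, 0, 0.007, 0, 0, 0, 0.6, 0.55, 0, 0.007, 0, 0, 0, 0.6, 0.55, 0, 0.007, 0, 0, 0, 0.6],
)

```text
time: 41.72
ee_pos: [0.638, 0.0097, 0.054]
tool_rot: [0.516, 0.483, 0.516, -0.483]
wrist_force: [-0.6, -0.0, -1.7]
finger_gap: 0.666
```

>>> servo_tool(
  commands=[0.02, 0, 0, 0, 0, 0, 0.6, 0.04, 0, 0, 0, 0, 0, 0.6, 0.047, 0, 0, 0, 0, 0, 0.6, 0.047, 0, 0, 0, 0, 0, 0.6],
)

```text
time: 42.05
ee_pos: [0.6379, 0.0094, 0.0447]
tool_rot: [0.516, 0.483, 0.516, -0.484]
wrist_force: [0.7, -0.3, -1.0]
finger_gap: 0.67
```

>>> servo_tool(
  commands=[0, 0, 0, 0, 0, 0, 0.3, 0, 0, 0, 0, 0, 0, 0.1, 0, 0, 0, 0, 0, 0, 0, 0, 0, 0, 0, 0, 0, 0, 0, 0, 0, 0, 0, 0, 0, -0.08, 0, 0, 0, 0, 0, 0, -0.25, 0, 0, 0, 0, 0, 0, -0.45, 0, 0, 0, 0, 0, 0, -0.62, 0, 0, 0, 0, 0, 0, -0.7, 0, 0, 0, 0, 0, 0],
)

```text
time: 42.88
ee_pos: [0.6396, 0.0103, 0.19]
tool_rot: [0.517, 0.485, 0.515, -0.482]
wrist_force: [0.4, -0.2, 0.4]
finger_gap: 0.999
```

```bash
python3 - <<'E'
from h import *
st();go([.56,.16,.2],np.radians(50));go([.56,.16,.2],np.radians(94))
E
```

```text
t 42.88 p [0.6396 0.0103 0.19  ] gap 0.999 F [ 0.4 -0.2  0.4]
[[0.005, 0.998, 0.066], [0.0, 0.066, -0.998], [-1.0, 0.005, 0.0]] [ 0.56  0.44 -0.88  1.46  0.34  1.39 -0.26]
go [-0.0519, -0.3477, -0.7729] [-0.7707, 0.0022, -0.0049]
go [-0.0519, -0.3477, -0.7729] [1.4959, -0.004, -0.0042]
```

```bash
python3 - <<'E'
from h import *
a=snap("scene","s16.png");b=rings("top","t16.png")
c=lambda im,x,y,w,h,s: cv2.resize(im[y:y+h,x:x+w],None,fx=s,fy=s,interpolation=cv2.INTER_CUBIC)
cv2.imwrite("pics/c16.png",np.hstack([c(a,285,135,80,115,5),c(b,125,190,80,115,5)])[:575])
E
```

```text
top ring [ 18. 360.] [39. 79.] [0.1749 0.672  0.014 ]
top ring [147. 303.] [  7. 100.] [0.2989 0.3362 0.014 ]
top ring [371. 229.] [20. 21.] [ 0.4668 -0.3003  0.014 ]
top ring [335. 162.] [22. 22.] [ 0.6735 -0.2137  0.014 ]
top ring [87. 98.] [12. 28.] [0.913  0.5123 0.014 ]
top ring [140.  96.] [10. 26.] [0.9139 0.3556 0.014 ]
top ring [462.  41.] [10. 54.] [ 1.0343 -0.6311  0.014 ]
top ring [449.  31.] [ 9. 77.] [ 1.072  -0.5964  0.014 ]
```

View pics/c16.png

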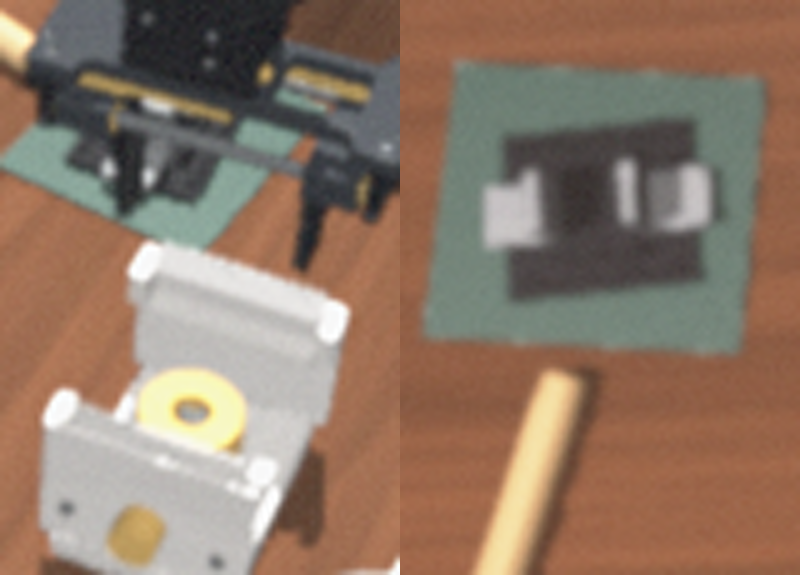

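```bash
python3 - <<'E'
from h import *
f=lambda l:[(125+(x-400)/5,190+y/5) for x,y in l]
X=ray("top",f([(503,135),(695,122),(707,280),(510,300)]),.009);print(np.round(X,4),X.mean(0))
d=X[0]+X[3]-X[1]-X[2];print("yaw",np.degrees(np.arctan2(d[1],d[0])))
F=ray("top",f([(535,200),(627,192)]),.055);print(F,F.mean(0));d=F[0]-F[1];print(np.degrees(np.arctan2(d[1],d[0])))
E
```

```text
[[0.5415 0.3423 0.009 ]
 [0.5426 0.2328 0.009 ]
 [0.4509 0.2273 0.009 ]
 [0.4463 0.3382 0.009 ]] [0.49533192 0.28514139 0.009     ]
yaw 91.47127450154943
[[0.49478868 0.31167189 0.055     ]
 [0.49621663 0.26131547 0.055     ]] [0.49550266 0.28649368 0.055     ]
91.62429241522045
```

>>> servo_tool(
  commands=[0, -0.06, -0.14, -0.12, 0, 0, 0.1, 0, -0.12, -0.28, -0.24, 0, 0, 0.1, 0, -0.18, -0.42, -0.36, 0, 0, 0.1, 0, -0.25, -0.56, -0.48, 0, 0, 0.1, 0, -0.3, -0.68, -0.6, 0, 0, 0.1, 0, -0.35, -0.77, -0.72, 0, 0, 0.1, 0, -0.35, -0.77, -0.75, 0, 0, 0.1, 0, -0.35, -0.77, -0.75, 0, 0, 0.1],
)

```text
time: 43.65
ee_pos: [0.5569, 0.1598, 0.1841]
tool_rot: [0.662, 0.247, 0.663, -0.248]
wrist_force: [-1.0, -0.2, -0.2]
finger_gap: 0.896
```

```bash
python3 - <<'E'
from h import *
st();go([.496,.288,.16],np.radians(93.9))
E
```

```text
t 43.65 p [0.5569 0.1598 0.1841] gap 0.896 F [-1.  -0.2 -0.2]
[[-0.001, 0.656, 0.755], [-0.0, 0.755, -0.656], [-1.0, -0.001, -0.001]] [ 0.52  0.39 -1.11  1.61  0.35  1.36  0.23]
go [0.1208, 0.2839, -0.6504] [-0.7483, -0.0008, 0.0005]
```

>>> servo_tool(
  commands=[0, 0, 0, 0.11, 0, 0, 0.1, 0, 0, 0, 0.22, 0, 0, 0.1, 0, 0, 0, 0.33, 0, 0, 0.1, 0, 0, 0, 0.44, 0, 0, 0.1, 0, 0, 0, 0.55, 0, 0, 0.1, 0, 0, 0, 0.66, 0, 0, 0.1, 0, 0, 0, 0.77, 0, 0, 0.1, 0, 0, 0, 0.88, 0, 0, 0.1, 0, 0, 0, 0.99, 0, 0, 0.1, 0, 0, 0, 1, 0, 0, 0.1],
)

```text
time: 44.48
ee_pos: [0.5583, 0.1575, 0.1843]
tool_rot: [-0.446, -0.548, -0.446, 0.549]
wrist_force: [1.0, 0.1, 0.7]
finger_gap: 0.9
```

```bash
python3 - <<'E'
from h import *
st();go([.4955,.287,.16],np.radians(93))
E
```

```text
t 44.48 p [0.5583 0.1575 0.1843] gap 0.9 F [1.  0.1 0.7]
[[-0.001, 0.979, -0.204], [-0.0, -0.204, -0.979], [-1.0, -0.0, 0.001]] [ 0.39  0.32 -0.9   1.61  0.26  1.33 -0.75]
go [0.1212, -0.4397, -0.5699] [1.2538, 0.0007, -0.0]
```

>>> servo_tool(
  commands=[0, -0.04, -0.06, 0.11, 0, 0, 0.1, 0, -0.09, -0.12, 0.22, 0, 0, 0.1, 0, -0.15, -0.19, 0.33, 0, 0, 0.1, 0, -0.2, -0.26, 0.44, 0, 0, 0.1, 0, -0.26, -0.34, 0.55, 0, 0, 0.1, 0, -0.32, -0.42, 0.66, 0, 0, 0.1, 0, -0.38, -0.5, 0.77, 0, 0, 0.1, 0, -0.44, -0.57, 0.88, 0, 0, 0.1, 0, -0.44, -0.57, 0.99, 0, 0, 0.1, 0, -0.44, -0.57, 1, 0, 0, 0.1],
)

```text
time: 45.32
ee_pos: [0.4936, 0.2882, 0.1845]
tool_rot: [-0.115, -0.698, -0.114, 0.698]
wrist_force: [0.4, -0.1, -0.2]
finger_gap: 0.899
```

```bash
python3 - <<'E'
from h import *
st();go([.4955,.287,.12],np.radians(92))
E
```

```text
t 45.32 p [0.4936 0.2882 0.1845] gap 0.899 F [ 0.4 -0.1 -0.2]
[[-0.0, 0.319, -0.948], [-0.0, -0.948, -0.319], [-1.0, 0.0, 0.0]] [ 0.08  0.27 -0.81  1.64  0.2   1.32 -2.01]
go [0.3227, 0.0088, -0.0074] [0.2772, 0.0003, -0.0002]
```

>>> servo_tool(
  commands=[0, 0.006, -0.004, 0.11, 0, 0, 0.05, 0.08, 0.006, -0.004, 0.22, 0, 0, 0.05, 0.2, 0.006, -0.004, 0.265, 0, 0, 0.05, 0.34, 0.006, -0.004, 0.265, 0, 0, 0.05, 0.48, 0.006, -0.004, 0.265, 0, 0, 0.05, 0.55, 0.006, -0.004, 0.265, 0, 0, 0.05, 0.6, 0.006, -0.004, 0.265, 0, 0, 0.05, 0.6, 0.006, -0.004, 0.265, 0, 0, 0.05],
)

```text
time: 45.98
ee_pos: [0.4947, 0.2855, 0.0631]
tool_rot: [-0.018, -0.706, -0.018, 0.708]
wrist_force: [0.9, -1.1, 0.4]
finger_gap: 0.95
```

```bash
python3 - <<'E'
from h import *
for i in range(3): bot.capture("scene")
st();go([.4958,.287,.008],np.radians(92.7))
E
```

```text
t 46.13 p [0.4961 0.2872 0.0663] gap 0.951 F [-0.1  0.7 -0.2]
[[0.002, 0.05, -0.999], [0.001, -0.999, -0.05], [-1.0, -0.001, -0.002]] [ 0.01  0.37 -0.74  1.78  0.28  1.1  -2.34]
go [0.2913, 0.0013, 0.002] [0.0029, -0.0016, 0.0009]
```

>>> servo_tool(
  commands=[0.08, 0, 0.002, 0, 0, 0, 0.05, 0.15, 0, 0.002, 0, 0, 0, 0.05, 0.21, 0, 0.002, 0, 0, 0, 0.05, 0.25, 0, 0.002, 0, 0, 0, 0.05, 0.28, 0, 0.002, 0, 0, 0, 0.05, 0.29, 0, 0.002, 0, 0, 0, 0.05, 0.29, 0, 0.002, 0, 0, 0, 0.05, 0.29, 0, 0.002, 0, 0, 0, 0.05],
)

```text
time: 46.8
ee_pos: [0.495, 0.287, 0.0072]
tool_rot: [0.017, 0.707, 0.018, -0.707]
wrist_force: [-0.3, 0.0, 0.1]
finger_gap: 0.951
```

>>> servo_tool(
  commands=[0, 0, 0, 0, 0, 0, 0.3, 0, 0, 0, 0, 0, 0, 0.45, 0, 0, 0, 0, 0, 0, 0.7, 0, 0, 0, 0, 0, 0, 0.7, 0, 0, 0, 0, 0, 0, 0.7, 0, 0, 0, 0, 0, 0, 0.7, 0, 0, 0, 0, 0, 0, 0.7, 0, 0, 0, 0, 0, 0, 0.7, 0, 0, 0, 0, 0, 0, 0.7, 0, 0, 0, 0, 0, 0, 0.7],
  grip_force=35,
)

```text
time: 47.63
ee_pos: [0.4949, 0.2871, 0.0075]
tool_rot: [0.017, 0.707, 0.018, -0.707]
wrist_force: [-1.6, -1.0, 6.8]
finger_gap: 0.437
```

>>> servo_tool(
  commands=[-0.04, 0, 0, 0, 0, 0, 0.7, -0.1, 0, 0, 0, 0, 0, 0.7, -0.18, 0, 0, 0, 0, 0, 0.7, -0.28, 0, 0, 0, 0, 0, 0.7, -0.4, 0, 0, 0, 0, 0, 0.7, -0.52, 0, 0, 0, 0, 0, 0.7, -0.64, 0, 0, 0, 0, 0, 0.7, -0.75, 0, 0, 0, 0, 0, 0.7, -0.8, 0, 0, 0, 0, 0, 0.7, -0.8, 0, 0, 0, 0, 0, 0.7],
)

```text
time: 48.47
ee_pos: [0.4958, 0.2875, 0.1697]
tool_rot: [0.017, 0.708, 0.018, -0.706]
wrist_force: [0.2, -0.3, -2.7]
finger_gap: 0.441
```

```bash
python3 - <<'E'
from h import *
for i in range(2): bot.capture("scene")
st();go([.6385,.0108,.167],np.radians(93.8))
E
```

```text
t 48.57 p [0.4946 0.2864 0.1663] gap 0.435 F [ 0.6  0.2 -2.3]
[[-0.0, 0.049, -0.999], [-0.0, -0.999, -0.049], [-1.0, 0.0, 0.0]] [ 0.05  0.28 -0.77  1.66  0.2   1.28 -2.28]
go [-0.003, 1.4117, -0.6508] [-0.0162, 0.0003, -0.0004]
```

>>> servo_tool(
  commands=[0, 0.06, -0.03, 0, 0, 0, 0.7, 0, 0.16, -0.07, 0, 0, 0, 0.7, 0, 0.28, -0.13, 0, 0, 0, 0.7, 0, 0.42, -0.19, 0, 0, 0, 0.7, 0, 0.56, -0.26, 0, 0, 0, 0.7, 0, 0.705, -0.325, 0, 0, 0, 0.7],
)

```text
time: 49.07
ee_pos: [0.5661, 0.1476, 0.1648]
tool_rot: [-0.018, -0.706, -0.018, 0.708]
wrist_force: [1.2, 0.0, -2.4]
finger_gap: 0.436
```

>>> servo_tool(
  commands=[0, 0.14, -0.07, -0.016, 0, 0, 0.7, 0, 0.28, -0.13, -0.016, 0, 0, 0.7, 0, 0.42, -0.19, -0.016, 0, 0, 0.7, 0, 0.54, -0.25, -0.016, 0, 0, 0.7, 0, 0.64, -0.3, -0.016, 0, 0, 0.7, 0, 0.705, -0.325, -0.016, 0, 0, 0.7, 0, 0.705, -0.325, -0.016, 0, 0, 0.7, 0, 0.705, -0.325, -0.016, 0, 0, 0.7, 0, 0.705, -0.325, -0.016, 0, 0, 0.7],
)

```text
time: 49.82
ee_pos: [0.6377, 0.0133, 0.1661]
tool_rot: [-0.024, -0.706, -0.024, 0.707]
wrist_force: [-0.5, -0.2, -2.4]
finger_gap: 0.438
```

```bash
python3 - <<'E'
from h import *
for i in range(3): bot.capture("top")
a=snap("scene","s17.png")
st();go([.6385,.0108,.115],np.radians(93.8))
c=lambda im,x,y,w,h,s: cv2.resize(im[y:y+h,x:x+w],None,fx=s,fy=s,interpolation=cv2.INTER_CUBIC)
cv2.imwrite("pics/c17.png",c(a,280,125,90,120,5))
E
```

```text
t 50.02 p [0.6382 0.0129 0.167 ] gap 0.435 F [-0.1 -0.4 -2.4]
[[0.0, 0.068, -0.998], [0.0, -0.998, -0.068], [-1.0, -0.0, -0.0]] [ 0.38  0.39 -0.61  1.5   0.23  1.32 -1.76]
go [0.26, 0.0105, -0.0005] [0.0018, -0.0001, 0.0002]
```

View pics/c17.png

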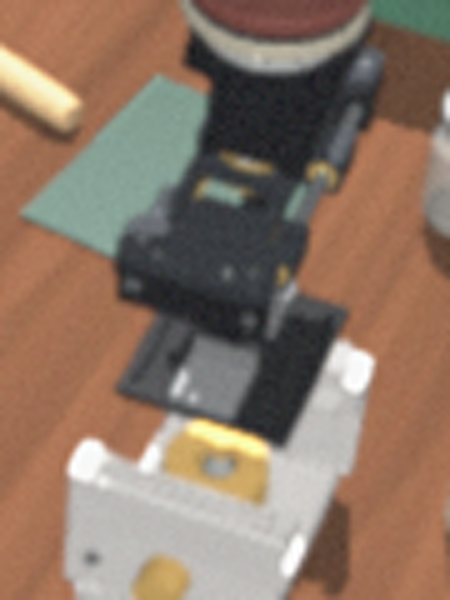

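>>> servo_tool(
  commands=[0.05, 0.01, 0, 0, 0, 0, 0.7, 0.1, 0.01, 0, 0, 0, 0, 0.7, 0.14, 0.01, 0, 0, 0, 0, 0.7, 0.17, 0.01, 0, 0, 0, 0, 0.7, 0.19, 0.01, 0, 0, 0, 0, 0.7, 0.21, 0.01, 0, 0, 0, 0, 0.7, 0.21, 0.01, 0, 0, 0, 0, 0.7, 0.21, 0.01, 0, 0, 0, 0, 0.7],
)

```text
time: 50.68
ee_pos: [0.6387, 0.0095, 0.1248]
tool_rot: [-0.023, -0.707, -0.023, 0.707]
wrist_force: [-0.7, 0.4, -1.5]
finger_gap: 0.44
```

>>> servo_tool(
  commands=[0.02, 0, 0, 0, 0, 0, 0.7, 0.04, 0, 0, 0, 0, 0, 0.7, 0.06, 0, 0, 0, 0, 0, 0.7, 0.07, 0, 0, 0, 0, 0, 0.7, 0.07, 0, 0, 0, 0, 0, 0.7],
)

```text
time: 51.1
ee_pos: [0.6383, 0.0097, 0.1101]
tool_rot: [-0.023, -0.706, -0.024, 0.707]
wrist_force: [0.2, 0.1, -2.5]
finger_gap: 0.437
```

>>> servo_tool(
  commands=[0.02, -0.004, 0, 0, 0, 0, 0.7, 0.035, -0.004, 0, 0, 0, 0, 0.7, 0.05, -0.004, 0, 0, 0, 0, 0.7, 0.06, -0.004, 0, 0, 0, 0, 0.7, 0.065, -0.004, 0, 0, 0, 0, 0.7, 0.065, -0.004, 0, 0, 0, 0, 0.7],
)

```text
time: 51.6
ee_pos: [0.6385, 0.0102, 0.0975]
tool_rot: [-0.023, -0.707, -0.023, 0.707]
wrist_force: [0.4, 0.3, -2.1]
finger_gap: 0.436
```

>>> servo_tool(
  commands=[0.005, 0, 0, 0, 0, 0, 0.7, 0.01, 0, 0, 0, 0, 0, 0.7, 0.015, 0, 0, 0, 0, 0, 0.7, 0.015, 0, 0, 0, 0, 0, 0.7],
)

```text
time: 51.93
ee_pos: [0.6386, 0.0103, 0.0947]
tool_rot: [-0.023, -0.707, -0.023, 0.707]
wrist_force: [1.0, -0.6, -2.4]
finger_gap: 0.434
```

>>> servo_tool(
  commands=[0.005, 0, 0, 0, 0, 0, 0.7, 0.01, 0, 0, 0, 0, 0, 0.7, 0.01, 0, 0, 0, 0, 0, 0.7],
)

```text
time: 52.18
ee_pos: [0.6388, 0.0103, 0.0945]
tool_rot: [0.024, 0.707, 0.023, -0.706]
wrist_force: [-6.1, -0.5, 9.8]
finger_gap: 0.439
```

>>> servo_tool(
  commands=[0, 0, 0, 0, 0, 0, 0.5, 0, 0, 0, 0, 0, 0, 0.4, 0, 0, 0, 0, 0, 0, 0.3, 0, 0, 0, 0, 0, 0, 0.2, 0, 0, 0, 0, 0, 0, 0.2, 0, 0, 0, 0, 0, 0, 0.2, 0, 0, 0, 0, 0, 0, 0.2],
)

```text
time: 52.77
ee_pos: [0.6388, 0.0104, 0.0929]
tool_rot: [0.023, 0.707, 0.023, -0.707]
wrist_force: [1.1, 0.4, -0.7]
finger_gap: 0.781
```

>>> servo_tool(
  commands=[-0.04, 0, 0, 0, 0, 0, 0.2, -0.1, 0, 0, 0, 0, 0, 0.2, -0.18, 0, 0, 0, 0, 0, 0.2, -0.3, 0, 0, 0, 0, 0, 0.2, -0.45, 0, 0, 0, 0, 0, 0.2, -0.6, 0, 0, 0, 0, 0, 0.2, -0.75, 0, 0, 0, 0, 0, 0.2, -0.9, 0, 0, 0, 0, 0, 0.2, -0.9, 0, 0, 0, 0, 0, 0.2],
)

```text
time: 53.52
ee_pos: [0.641, 0.0112, 0.2811]
tool_rot: [0.023, 0.71, 0.024, -0.703]
wrist_force: [0.7, -0.3, -0.1]
finger_gap: 0.796
```

>>> servo_tool(
  commands=[0, 0.2, 0.1, 0, 0, 0, 0.2, 0, 0.4, 0.2, 0, 0, 0, 0.2, 0, 0.6, 0.3, 0, 0, 0, 0.2, 0, 0.8, 0.4, 0, 0, 0, 0.2, 0, 1, 0.5, 0, 0, 0, 0.2, 0, 1, 0.5, 0, 0, 0, 0.2, 0, 1, 0.5, 0, 0, 0, 0.2],
)

```text
time: 54.1
ee_pos: [0.5501, -0.2017, 0.2739]
tool_rot: [0.021, 0.707, 0.02, -0.707]
wrist_force: [0.2, 0.2, 0.7]
finger_gap: 0.8
```

```bash
python3 - <<'E'
from h import *
a=snap("scene","s18.png");b=rings("top","t18.png");st()
c=lambda im,x,y,w,h,s: cv2.resize(im[y:y+h,x:x+w],None,fx=s,fy=s,interpolation=cv2.INTER_CUBIC)
cv2.imwrite("pics/c18.png",np.hstack([c(a,285,180,80,80,5),c(b,218,132,80,80,5)]))
E
```

```text
top ring [143. 308.] [ 12. 103.] [0.2877 0.3473 0.014 ]
top ring [87. 99.] [14. 27.] [0.9117 0.5124 0.014 ]
top ring [141.  96.] [10. 26.] [0.9127 0.3551 0.014 ]
top ring [426.  79.] [10. 86.] [ 0.917  -0.5106  0.014 ]
top ring [222.  56.] [18. 54.] [1.0318 0.1055 0.014 ]
top ring [503.  49.] [14. 36.] [ 0.9999 -0.7524  0.014 ]
t 54.2 p [ 0.5522 -0.196   0.2738] gap 0.802 F [0.2 1.2 0.6]
[[0.001, 0.065, -0.998], [-0.0, -0.998, -0.065], [-1.0, 0.0, -0.001]] [ 0.7   0.21 -0.52  1.48  0.11  1.48 -1.32]
```

```bash
python3 - <<'E'
from h import *
for p,q,(x,y,w,h) in(("t0","t18",(238,154,38,34)),("s0","s18",(306,190,38,32))):
    a,b=[cv2.cvtColor(cv2.imread(f"pics/{n}.png"),cv2.COLOR_BGR2GRAY) for n in(p,q)]
    r=cv2.matchTemplate(b[y-6:y+h+6,x-6:x+w+6],a[y:y+h,x:x+w],cv2.TM_CCOEFF_NORMED);_,v,_,l=cv2.minMaxLoc(r)
    print(p,"best",v,"shift px",np.array(l)-6,"at0",r[6,6],"diff",cv2.absdiff(a,b)[y:y+h,x:x+w].mean())
    # each latch/fin half separately
    for nm,xs in(("left",slice(x,x+w//2)),("right",slice(x+w//2,x+w))):
        A=a[y:y+h,xs]; r=cv2.matchTemplate(b[y-4:y+h+4,xs.start-4:xs.stop+4],A,cv2.TM_CCOEFF_NORMED);_,v,_,l=cv2.minMaxLoc(r);print(nm,round(v,3),np.array(l)-4)
g=cv2.cvtColor(cv2.imread("pics/t18.png"),cv2.COLOR_BGR2GRAY);g0=cv2.cvtColor(cv2.imread("pics/t0.png"),cv2.COLOR_BGR2GRAY)
print(g0[164,236:280]);print(g[164,236:280])
E
```

```text
t0 best 0.973405122756958 shift px [1 0] at0 0.96593213 diff 10.68498452012384
left 0.983 [1 0]
right 0.967 [1 0]
s0 best 0.9743815660476685 shift px [0 0] at0 0.97438157 diff 9.421875
left 0.96 [0 0]
right 0.983 [0 0]
[136 116 111 119 129 136 150 148 148 156 162 152 110  76  62  60  61  61
  63  62  66  70  73  71  70  70  72  94 131 170 178 164 128 114 115 116
 116 124 143 169 185 208 224 229]
[159 151 136 136 140 149 159 161 158 171 188 191 168 120  79  70  68  66
  68  68  67  72  77  74  77  79  77  85 100 139 179 184 163 136 125 123
 123 128 134 155 189 219 233 239]
```

```bash
python3 -c "
from h import *
st();print(bot.close_job())"
```

```text
t 54.2 p [ 0.5522 -0.196   0.2738] gap 0.802 F [0.2 1.2 0.6]
[[0.001, 0.065, -0.998], [-0.0, -0.998, -0.065], [-1.0, 0.0, -0.001]] [ 0.7   0.21 -0.52  1.48  0.11  1.48 -1.32]
the job is handed in; nothing more can be done
None
```

I changed the filter rings and handed the job in at about 54 s of the 210 s allowed. It reports no verdict.

**What I did:**
1. Unclipped the cover and laid it tabs up on the mat.
2. Put the used ring in the crate.
3. Threaded all three fresh rings onto the rod.
4. Put the cover back with its tabs squeezed and released them.

**Last checks:**
- **Cover:** It made contact at the predicted seat height. Afterwards both fins matched the starting pictures within 1 px (about 3 mm) in both camera views, so it looks home with the tabs out.
- **Fresh rings:** They looked flat and stacked on the rod before the cover went on.
- **Used ring:** It was last seen about 1–2 mm from the crate centre. The arm hid it from the top view in the final pictures.
- **Other things on the bench:** The blank had not moved when last seen. I did not re-measure the other bystanders at the end, but felt no unexpected contact.

**What went wrong or disagreed:**
- The fingertips sit roughly 25 mm above the reported tool point. My first grips on the used ring missed it, then slipped off, and I fixed that by gripping lower.
- The two cameras differed by 2–3 mm.
- The viewer refused my last picture because of its 16-picture limit, so the final cover check was done by image matching only.

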